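Load a soap bar under the guard of a bench stamping press

TASK

Get the bench stamping press ready to stamp the plain rectangular soap bar. Lift the press's clear guard until it stands fully up, load the bar into the nest under the stamp (lengthwise, pushed back against the sprung jaw and laid down flat behind the front lip, so that the jaw clamps it against the lip), let go of it, and then lower the guard, without slamming it, and press it fully shut on its interlock pin. The soap is soft, so do not press it hard into the nest. Leave the other things on the desks where they are.

Things in the scene. Friction and masses are not known exactly. Their poses are not given: they have to be found in the camera images.
- press: Grey bench press, fixed. Origin: underside, below the middle of the nest; x from its front (grip side, turned to the robot's right) to its back, y left, z up; all mm below are in this frame. Base x -62..110, y +-70, top z 18. Column x 59..105, y +-31, to z 223. Head x -19..91, y +-31, z 159..221, over the nest. A hand lever (unused) leans back at the head's right (y -42).
- stamp (a point): Middle of the brass stamp's underside, 143 mm above the desk over the middle of the nest; stamp x +-18, y +-25. With head and stamp in the way nothing comes down on the nest from straight above: with the guard up, reach in under the stamp from the front, the tool's upper end leaning 35 to 40 degrees towards the front, holding the bar near its front end.
- nest (a point): Middle of the nest's flat bed, 26 mm above the desk, axes as the press (x to the back). Two low side rails x 12..36 keep the bar's rear between inner faces at y -23 and +23; their tops are 10 mm above the bed. A bar clamped in the nest has its origin about 1 mm in front of this point, its long side along x.
- lip (a point): Middle of the top inner edge of the nest's front lip: x -32, y 0, z 34 (8 mm above the bed); the lip spans y +-16 and is 6.5 mm thick. Between lip and jaw at rest there is 55.5 mm, so the 62 mm bar goes in by pushing the jaw back with the bar held above lip and rails, then lowering it flat behind the lip; on release the jaw pushes it against the lip.
- jaw (a joint): Sprung jaw at the back of the nest, metres pushed back: 0 at rest, hard stop at 0.010. An upright block y +-20, z 28..57, its front face at x +23.5 at rest. It pushes forward with 5 N at rest plus 0.5 N per mm (10 N just before the stop). With the bar clamped it reads about 0.0065; it must go back further than that, nearly to its stop, for the bar to pass down behind the lip.
- guard (a joint): Guard angle, rad: 0 shut, grows as it is lifted, 1.65 is the stop (fully up). Starts a little ajar. Clear front panel (shut: y +-64, z 34..162, outer face x -72) and side panels at y +-62, which also shield the nest. Stiff hinge: stays where it is left; takes about 2 to 7 N at the grip. In the last 0.06 rad it also presses the interlock pin.
- guard_hinge (a point): Middle of the guard's hinge axis: x 75, y 0, z 130. The axis runs along the press's y.
- guard_grip (a point): Middle of the guard's black T-grip: a round bar 18 mm thick, 40 mm long along the press's y, 34 mm before the front panel. Shut it is at x -106, z 80; it goes round the hinge axis at 188 mm radius (up: about x 40, z 314). Pinched across its 40 mm length it turns between the pads like a pin. The stem behind it is 10 mm thick.
- interlock (a joint): Spring pin at the front left of the base, metres pressed: 0 with the guard ajar, about 0.008 with the guard fully shut. It pushes back with 1.5 to 3 N.
- soap_bar: The plain cream-coloured rectangular soap bar, 42 mm (its x) by 62 mm (its y) by 32 mm high, about 0.1 kg, lying flat on the desk among two cast soaps. Origin: middle of its underside, z up. It may lie either end first in the nest.
- rose_soap: Leave alone: a cast soap shaped like a rose, 46 mm across, 21 mm high. Origin: middle of its underside.
- star_soap: Leave alone: a cast soap shaped like a star, 50 mm across, 17 mm high. Origin: middle of its underside.
- jar: Leave alone: a small round screw-lid jar, 42 mm across, 34 mm high. Origin: middle of its underside.
- jar_2: Leave alone: a second small round screw-lid jar, 42 mm across, 34 mm high. Origin: middle of its underside.
- glue_stick: Leave alone: a glue stick lying down, 26 mm thick, 92 mm long. Origin: middle of its underside.
- tape_roll: Leave alone: a roll of brown tape lying flat, 94 mm across, 48 mm high. Origin: middle of its underside.
- fruit_mould: Leave alone: a flat silicone casting mould, 150 x 132 mm, 22 mm high. Origin: middle of its underside.
- dye_bottle: Leave alone: a small standing bottle with a pointed cap, 26 mm across, 73 mm high. Origin: middle of its underside.
Things that resemble listed ones, but are neither listed nor needed, are in the scene too. Leave any black look-alike of the soap_bar alone.

How it is judged:
On the way, in this order (a step that is already met when the one before it is completed fails the run):
1. the guard stands fully up (value of joint guard above 1.45 rad), for 0.2 s.
2. the bar lies flat in the nest, clamped between jaw and lip and let go, with the guard up (x of soap_bar in the frame of nest between -0.004 and 0.003 m and y of soap_bar in the frame of nest between -0.0035 and 0.0035 m and z of soap_bar in the frame of nest between -0.0025 and 0.0025 m and angle between soap_bar's own z axis and vertical below 0.06 rad and angle between the y axis of soap_bar and the x axis of nest, either way round below 0.09 rad and value of joint jaw above 0.0045 m and contact force between the fingers and soap_bar below 0.3 N and value of joint guard above 1.2 rad), for 0.2 s.
At the end, for the whole second after the job is handed in: The guard is shut (under 0.03 rad) with the interlock pin down (over 5 mm), and the bar lies at rest in the nest: flat within 3.4 degrees, lengthwise within 5 degrees, its origin within -4 to +3 mm (x), 3.5 mm (y) and 2.5 mm (z) of the site nest, the jaw bearing on it (jaw over 4.5 mm), released (x of soap_bar in the frame of nest between -0.004 and 0.003 m and y of soap_bar in the frame of nest between -0.0035 and 0.0035 m and z of soap_bar in the frame of nest between -0.0025 and 0.0025 m and angle between soap_bar's own z axis and vertical below 0.06 rad and angle between the y axis of soap_bar and the x axis of nest, either way round below 0.09 rad and value of joint jaw above 0.0045 m and value of joint guard below 0.03 rad and value of joint interlock above 0.005 m and linear speed of soap_bar below 0.01 m/s and contact force between the fingers and soap_bar below 0.3 N); the robot touches nothing.
It fails at once if the soft bar is pressed hard against the nest or press, with more than 60 N (contact force between soap_bar and press above 60 N).
It fails at once if another thing on the desks is shifted by more than 20 mm (distance of any of rose_soap, star_soap, jar, jar_2, glue_stick, tape_roll, fruit_mould, dye_bottle from where it was at the start of the episode above 0.02 m).
It fails at once if the guard is slammed down (faster than 3 rad/s) (velocity of joint guard below -3 rad/s).
It also fails if it takes over 72 s, if anything falls off the work surface, if the arm or the gripper's body presses on something with over 40 N, if the wrist force passes 120 N, or if a joint passes its speed limit or range.

ROBOT

A 6-joint arm with a two-finger parallel gripper is mounted at the origin on a cart in front of the work surface, level with it; the furniture and walls round the work are solid. World frame = base frame: x ahead of the robot, y to its left, z up, the work surface at z = 0. Lengths are in m, angles in rad, forces in N, time in s.
With the tool pointing down it reaches from about 0.425 to 0.95 m from the base axis. Payload 14.7 kg.
Tool frame: the origin (TCP) lies at the very end of the fingers, on their centre line; the grasp point (between the pads) lies 19 mm behind it (ctrl.grip_depth is the distance from the TCP to the grasp point, in m); z points along the fingers, y is the line along which they close (so a half turn about z gives the same grasp; the last joint's range is limited). The gripper opens to 85 mm and grips with 20 to 120 N. Pads are 22 mm wide; open, the fingers measure 114 mm over their backs; the gripper's body (76 mm by 85 mm) begins 54 mm behind the grasp point. The pads swing forward as they close: fully open they stand 13 mm farther back than shut.
Start: joints at [-1.195, 0.48, 1.596, -0, 1.065, -0.047], TCP at [0.267, -0.593, 0.203] pointing down, gripper open.
Joint ranges: [-2.75, 2.75], [-0.82, 2.05], [0.23, 2.67], [-1.56, 4.7], [0.09, 2.69], [-2.92, 2.92]. Speed limits (rad/s): [1.89, 1.89, 2.39, 3.01, 3.01, 3.01].

INTERFACE

Orientations are given as a rotation vector (axis times angle).
In Python, from workcell import ctrl gives the robot as it stands. The module is installed in compiled form; this text tells all that it offers.
- The arm moves only by the tool step_arm, never from a script. Its argument "commands" is text: rows parted by semicolons, each of 5 numbers parted by spaces: the closure, from -1 (fully open) to 1 (shut), then the shift along the world's x, y, z in mm, then the turn about the world's z in rad. In form: hand tx ty tz roll; .... A call has exactly 10 rows; each row shifts and turns the commanded pose from where the row before left it; what a row does not reach is not made up. A row lasts 1/10 s, in which the tool goes at most 50 mm and 8.59 degrees, less where a joint would pass 70% of its speed; a pose out of reach is approached as far as the arm can. A call with a gripper value outside its range is refused whole. The fingers move at their own pace and stop on an object; "newtons" is the grip in N (left out, the last holds). Time passes only in rows, so rows that do not move let the fingers close, or fill a call up. It gives the time, the measured TCP pose, the force, the opening and the grip force at its end, in the units of the state.
- ctrl.sense(): the state, without advancing time (a new reading comes with each control period).
- ctrl.snapshot(name): name is "side" or "top" or "wrist"; returns a dict with "image" (400x640x3 uint8, blue, green, red), "z_map" (400x640 float32, m along the optical axis (not along the pixel's ray), 0 where there is no reading), "K" (3x3 intrinsics, pixels), "dist_coeffs" ([k1, k2, p1, p2, k3] as OpenCV has them; the pictures are not rectified), "R" (3x3) and "t" (3): a world point X has camera coordinates R X + t. Camera axes: x right, y down, z forward; pixel columns grow to the right and rows downward; lengths in m; the calibration is good to about 2 mm. A picture is of the moment at which its call begins.
- ctrl.hand_in(): hands the job in; it is judged then, once.
Trained networks look in the newest picture that a camera, given by its name, has taken for a name from the list of things; names that differ only in an ending like _2 or _b are one class to them, and where a whole thing is asked for, a point or a joint stands for the part that bears it (a point fixed in the world has none). Each returns a list of dicts, best first, with "conf" (0 to 1); they miss things now and then, are a little off and sometimes report something else, mostly with a low value. They report only what shows in the picture. A call takes as long as a camera call. They do not tell look-alikes from the thing itself.
- ctrl.spot_in(label, camera): "rect" ([left, top, right, bottom] in pixels, round what is visible of it).
- ctrl.cut_out(label, camera): "mask" (400x640 bool, what is visible of it) and "rect" ([left, top, right, bottom] in pixels, round what is visible of it).
The state is a dict: "time_s": time; "qpos": joint angles; "qd": joint speeds; "joint_torque": joint torques, N m; "tcp_pos": TCP position; "ee_rot": TCP orientation; "contact_force": force on the tool from outside, world axes, zero at the start; "ft_torque": the same for the moment, N m; "width": finger opening in m; "gripper_force": force on a finger pad.
Only numpy, scipy, OpenCV 4.12 (cv2) and the standard library are available. Lean on these libraries where they do the work, as an engineer would, in place of code of your own. Each camera call takes 0.05 s, during which the arm holds its last target. There are 200 camera calls.

## Working session

There is one attempt and no reset: what is moved stays moved. The work goes in short steps, Python scripts to look and compute and a tool call to move; the robot and the scene stay as the last step left them, time stands still between calls to the robot, and variables do not carry over. Pictures are saved under pics/ and viewed, at most 13 in all, crops included, and the job is handed in when it is done.

Besides the shell and the picture viewer there is one more tool, called after "Call:" by a JSON object that holds its "op" and its "data", one argument or row to a line. step_arm: Moves the arm, as the interface text tells. Its arguments: {"type":"object","properties":{"commands":{"type":"string"},"newtons":{"type":"number"}},"required":["commands"]}

```bash
mkdir -p pics; cat > h.py <<'E'
import numpy as np, cv2
from workcell import ctrl
def snap(n):
    s=ctrl.snapshot(n); cv2.imwrite(f'pics/{n}_{ctrl.sense()["time_s"]:.2f}.png',s['image']); return s
def world(s,uv,z=None):
    """pixels -> world by z_map (or by plane z)"""
    uv=np.atleast_2d(uv).astype(float)
    n=cv2.undistortPoints(uv[:,None],s['K'],s['dist_coeffs'])[:,0]
    d=np.c_[n,np.ones(len(n))]
    if z is None:
        k=s['z_map'][uv[:,1].astype(int),uv[:,0].astype(int)]
        return (d*k[:,None]-s['t'])@s['R']
    c=-s['R'].T@s['t']; w=d@s['R']
    return c+w*((z-c[2])/w[:,2])[:,None]
E
python3 - <<'E'
from h import *
for k,v in ctrl.sense().items(): print(k,np.round(v,4))
ss=[snap(n) for n in('top','side','wrist')]
for s in ss: print(np.round(-s['R'].T@s['t'],3),np.round(s['R'],2).tolist())
cv2.imwrite('pics/all.png',cv2.resize(np.vstack([ss[0]['image'],ss[1]['image']]),(480,600)))
for n in('top','side'):
  s=dict(top=ss[0],side=ss[1])[n]
  for l in('soap_bar','press','guard_grip','nest'):
    for r in ctrl.cut_out(l,n)[:3]:
      v,u=np.nonzero(r['mask']&(s['z_map']>0))
      w=world(s,np.c_[u,v]); print(n,l,round(r['conf'],2),np.round(r['rect']),np.round(np.median(w,0),3))
E
```

```text
time_s 0.0
qpos [-1.1946  0.4808  1.5969  0.      1.0651 -0.0466]
qd [ 0.0006 -0.0001  0.0012  0.001  -0.0009  0.0004]
joint_torque [ 1.90000e-03 -9.50634e+01 -4.30172e+01  0.00000e+00  1.26000e-02
  1.00000e-04]
tcp_pos [ 0.2666 -0.5923  0.2022]
ee_rot [-3.0705e+00 -6.5890e-01  3.0000e-04]
contact_force [0.5517 0.2347 0.6686]
ft_torque [0.0166 0.0179 0.0019]
gripper_force 0.0
width 0.0852
[ 0.044 -0.239  1.323] [[0.09, -1.0, -0.0], [-0.93, -0.08, -0.36], [0.36, 0.03, -0.93]]
[-0.32  -0.561  0.917] [[0.42, -0.91, -0.02], [-0.61, -0.27, -0.74], [0.67, 0.32, -0.67]]
[ 0.338 -0.561  0.373] [[0.41, -0.91, -0.0], [-0.87, -0.39, 0.3], [-0.28, -0.12, -0.95]]
top soap_bar 0.57 [356. 194. 369. 205.] [ 0.552 -0.356  0.031]
side soap_bar 0.69 [452. 260. 480. 281.] [ 0.475 -0.607  0.031]
side soap_bar 0.55 [412. 253. 437. 278.] [ 0.452 -0.493  0.031]
side soap_bar 0.53 [366. 216. 388. 236.] [ 0.536 -0.339  0.03 ]
side press 0.59 [239. 145. 334. 232.] [ 0.501 -0.062  0.122]
side guard_grip 0.66 [274. 150. 337. 205.] [ 0.537 -0.128  0.126]
side nest 0.65 [241. 144. 336. 233.] [ 0.503 -0.061  0.119]
```

```bash
python3 - <<'E'
import cv2,numpy as np
t=cv2.imread('pics/top_0.05.png');
import glob; print(glob.glob('pics/*'))
E
ls pics
```

```text
['pics/all.png', 'pics/top_0.05.png', 'pics/wrist_0.15.png', 'pics/side_0.10.png']
all.png
side_0.10.png
top_0.05.png
wrist_0.15.png
```

View pics/all.png

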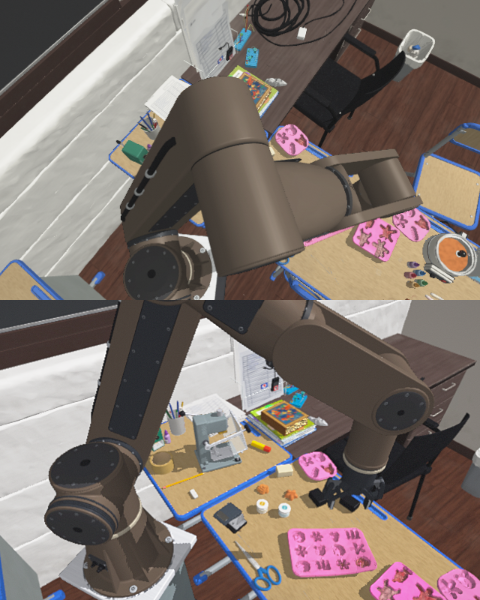

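```bash
python3 - <<'E'
import cv2
s=cv2.imread('pics/side_0.10.png')[130:310,180:440]
cv2.imwrite('pics/c1.png',cv2.resize(s,(780,540),interpolation=cv2.INTER_CUBIC))
E
```

```text
(no output)
```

View pics/c1.png

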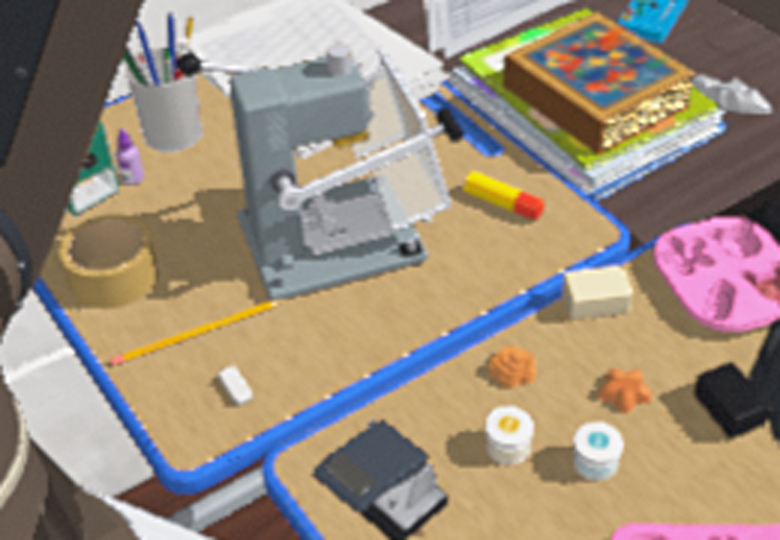

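Call:
{"op": "step_arm", "data": {
  "commands": "-1 -16 37 0 0;-1 -16 37 0 0;-1 -16 37 0 0;-1 -16 37 0 0;-1 -16 37 0 0;-1 -16 37 0 0;-1 -12 28 0 0;-1 -12 28 0 0;-1 0 0 0 0;-1 0 0 0 0",
  "newtons": 60
}}

```text
time_s: 1.55
tcp_pos: [0.1468, -0.315, 0.2032]
ee_rot: [3.07, 0.659, 0.0]
contact_force: [0.5, -0.2, -0.2]
width: 0.0854
gripper_force: 0.0
```

```bash
python3 - <<'E'
from h import *
from scipy.spatial.transform import Rotation as R
s=ctrl.sense(); print(s['time_s'],np.round(s['qpos'],3),np.round(s['tcp_pos'],3),np.round(R.from_rotvec(s['ee_rot']).as_matrix(),3).tolist())
E
```

```text
1.55 [-1.222  0.043  2.225  0.     0.872 -0.074] [ 0.147 -0.315  0.203] [[0.912, 0.41, 0.001], [0.41, -0.912, -0.001], [-0.0, 0.002, -1.0]]
```

Call:
{"op": "step_arm", "data": {
  "commands": "-1 -12 28 0 0;-1 -12 28 0 0;-1 -12 28 0 0;-1 -12 28 0 0;-1 0 0 0 0;-1 0 0 0 0;-1 0 0 0 0;-1 0 0 0 0;-1 0 0 0 0;-1 0 0 0 0"
}}

```text
time_s: 2.55
tcp_pos: [0.0988, -0.203, 0.2027]
ee_rot: [-3.071, -0.659, 0.0]
contact_force: [0.1, 0.2, -0.1]
width: 0.085
gripper_force: 0.0
```

```bash
python3 - <<'E'
from h import *
from scipy.spatial.transform import Rotation as R
s=ctrl.sense(); print(s['time_s'],np.round(s['qpos'],3),np.round(s['tcp_pos'],3),np.round(R.from_rotvec(s['ee_rot']).as_matrix(),3).tolist())
t,w=snap('top'),snap('side')
im=np.vstack([t['image'][100:300,:],w['image'][120:320,:]]) 
cv2.imwrite('pics/c2.png',cv2.resize(im,(800,500)))
for n,s in(('top',t),('side',w)):
  for l in('soap_bar','press','guard_grip','jar','rose_soap','star_soap','glue_stick','fruit_mould'):
    for r in ctrl.cut_out(l,n)[:3]:
      v,u=np.nonzero(r['mask']&(s['z_map']>0))
      x=world(s,np.c_[u,v]); print(n,l,round(r['conf'],2),np.round(r['rect']),np.round(np.median(x,0),3))
E
```

```text
2.55 [-1.252 -0.175  2.418 -0.     0.899 -0.104] [ 0.099 -0.203  0.203] [[0.912, 0.41, -0.0], [0.41, -0.912, 0.0], [0.0, -0.0, -1.0]]
top soap_bar 0.69 [346. 197. 368. 213.] [ 0.54  -0.335  0.03 ]
top soap_bar 0.68 [390. 221. 413. 239.] [ 0.462 -0.489  0.029]
top soap_bar 0.62 [423. 218. 445. 237.] [ 0.483 -0.601  0.031]
top press 0.59 [225. 155. 307. 236.] [ 0.501 -0.053  0.139]
top press 0.16 [370. 230. 381. 241.] [ 0.443 -0.398  0.014]
top guard_grip 0.76 [262. 154. 310. 218.] [ 0.545 -0.118  0.129]
top jar 0.61 [367. 251. 379. 266.] [ 0.353 -0.398  0.033]
top jar 0.58 [344. 255. 352. 271.] [ 0.337 -0.32   0.032]
top jar 0.54 [306. 171. 331. 179.] [ 0.643 -0.194  0.022]
top rose_soap 0.58 [337. 231. 349. 248.] [ 0.425 -0.291  0.014]
top star_soap 0.7 [367. 228. 379. 242.] [ 0.443 -0.396  0.013]
top glue_stick 0.6 [269. 157. 309. 217.] [ 0.561 -0.124  0.128]
top glue_stick 0.49 [307. 172. 333. 181.] [ 0.643 -0.194  0.022]
top fruit_mould 0.73 [363. 165. 414. 209.] [ 0.628 -0.45   0.018]
side soap_bar 0.9 [413. 252. 436. 273.] [ 0.454 -0.495  0.031]
side soap_bar 0.7 [449. 259. 477. 284.] [ 0.476 -0.605  0.031]
side soap_bar 0.65 [367. 220. 387. 237.] [ 0.535 -0.34   0.03 ]
side press 0.65 [260. 145. 334. 231.] [ 0.506 -0.067  0.122]
side guard_grip 0.76 [275. 146. 338. 207.] [ 0.536 -0.124  0.126]
side jar 0.74 [342. 270. 354. 284.] [ 0.331 -0.326  0.033]
side jar 0.59 [374. 273. 387. 290.] [ 0.345 -0.403  0.033]
side rose_soap 0.54 [343. 243. 359. 262.] [ 0.421 -0.297  0.014]
side rose_soap 0.46 [366. 216. 390. 236.] [ 0.536 -0.338  0.03 ]
side rose_soap 0.19 [338. 188. 360. 204.] [ 0.641 -0.201  0.023]
side star_soap 0.63 [378. 253. 398. 266.] [ 0.439 -0.401  0.014]
side glue_stick 0.75 [339. 192. 361. 205.] [ 0.641 -0.199  0.022]
side fruit_mould 0.6 [395. 202. 448. 242.] [ 0.627 -0.451  0.02 ]
```

View pics/c2.png

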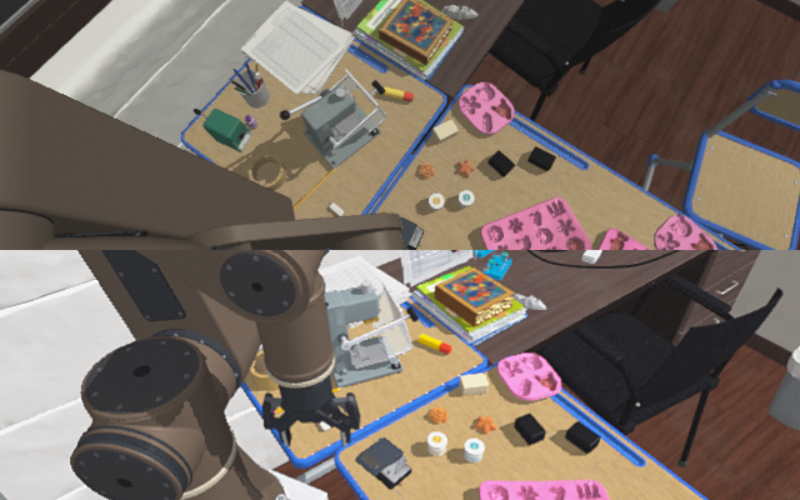

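```bash
cat >> h.py <<'E'
def cloud(s):
    v,u=np.nonzero(s['z_map']>0); return world(s,np.c_[u,v]),s['image'][v,u].astype(int)
E
python3 - <<'E'
from h import *
for n in('top','side'):
    s=snap(n); p,c=cloud(s); np.savez(f'{n}.npz',p=p,c=c)
    q=p[(abs(p[:,0]-.5)<.2)&(abs(p[:,1]+.06)<.2)]
    for lo,hi in((.208,.232),(.012,.023)):
        k=q[(q[:,2]>lo)&(q[:,2]<hi)]
        print(n,lo,len(k),np.round(np.median(k[:,2]),4),cv2.minAreaRect((k[:,:2]*1000).astype(np.float32)))
    f=p[(c[:,0]>120)&(c[:,2]>190)&(abs(p[:,0]-.538)<.06)&(abs(p[:,1]+.338)<.06)&(p[:,2]>.022)&(p[:,2]<.04)]
    print('bar',len(f),np.round(np.median(f[:,2]),4),cv2.minAreaRect((f[:,:2]*1000).astype(np.float32)),np.percentile(f,[2,98],axis=0).round(3).tolist())
    k=q[(c[(abs(p[:,0]-.5)<.2)&(abs(p[:,1]+.06)<.2)].max(1)<50)&(q[:,2]>.05)]
    print('black',len(k),np.round(np.median(k,0),3),np.round(np.percentile(k,[5,95],axis=0),3).tolist())
    far=p[(np.hypot(p[:,0],p[:,1])<1.4)&(p[:,0]>.4)]
    print('h',[(a,round(float(np.percentile(far[abs(np.degrees(np.arctan2(far[:,1],far[:,0]))-a)<6][:,2],99.8)),2)) for a in range(-60,10,12)])
E
```

```text
top 0.208 811 0.2201 ((502.95391845703125, -20.662078857421875), (78.70899963378906, 153.8207244873047), 45.0246467590332)
top 0.012 831 0.0176 ((497.7126770019531, -40.78033447265625), (301.7575378417969, 399.3187255859375), 74.5887222290039)
bar 170 0.0312 ((545.4412231445312, -335.6307067871094), (39.23125076293945, 57.57307434082031), 34.734352111816406) [[0.52, -0.363, 0.025], [0.571, -0.309, 0.036]]
black 71 [ 0.601 -0.134  0.13 ] [[0.461, -0.155, 0.124], [0.623, 0.065, 0.245]]
h [(-60, 0.01), (-48, 0.13), (-36, 0.04), (-24, 0.07), (-12, 0.24), (0, 0.48)]
side 0.208 627 0.2212 ((510.125732421875, -37.02067565917969), (76.69673156738281, 127.89659118652344), 42.76036834716797)
side 0.012 865 0.0185 ((524.878662109375, -10.3739013671875), (224.91409301757812, 485.7409362792969), 50.72129440307617)
bar 212 0.0321 ((557.3565063476562, -355.89849853515625), (44.195133209228516, 104.55909729003906), 33.63279724121094) [[0.515, -0.369, 0.026], [0.572, -0.309, 0.035]]
black 31 [ 0.605 -0.147  0.128] [[0.596, -0.16, 0.124], [0.621, -0.133, 0.132]]
h [(-60, 0.01), (-48, 0.13), (-36, 0.03), (-24, 0.07), (-12, 0.24), (0, 0.49)]
```

Call:
{"op": "step_arm", "data": {
  "commands": "-1 41 -16 2 0;-1 41 -16 2 0;-1 41 -16 2 0;-1 41 -16 2 0;-1 41 -16 2 0;-1 41 -16 2 0;-1 41 -16 2 0;-1 41 -16 2 0;-1 41 -16 2 0;-1 41 -16 2 0"
}}

```text
time_s: 4.55
tcp_pos: [0.5102, -0.363, 0.2224]
ee_rot: [-3.071, -0.659, 0.001]
contact_force: [0.3, -1.3, 0.7]
width: 0.0854
gripper_force: 0.0
```

Call:
{"op": "step_arm", "data": {
  "commands": "-1 41 -16 2 0;-1 41 -16 2 0;-1 41 -16 2 0;-1 41 -16 2 0;-1 41 -16 2 0;-1 41 -16 2 0;-1 41 -16 2 0;-1 41 -16 2 0;-1 41 -16 2 0;-1 41 -16 2 0"
}}

```text
time_s: 5.55
tcp_pos: [0.8593, -0.4967, 0.2315]
ee_rot: [3.056, 0.655, 0.028]
contact_force: [59.5, -36.0, 33.1]
width: 0.0851
gripper_force: 0.0
```

```bash
cat > st.py <<'E'
from h import *
from scipy.spatial.transform import Rotation as R
s=ctrl.sense(); M=R.from_rotvec(s['ee_rot']).as_matrix(); z=M[:,2]; y=M[:,1]
print('t',s['time_s'],'q',np.round(s['qpos'],3),'tcp',np.round(s['tcp_pos'],4),'tilt',np.degrees(np.arccos(-z[2])).round(1),'az',np.degrees(np.arctan2(z[1],z[0])).round(1),'closing az',np.degrees(np.arctan2(y[1],y[0])).round(1),'F',s['contact_force'].round(1),s['width'].round(4))
E
python3 st.py
python3 - <<'E'
import numpy as np
from scipy.optimize import least_squares
# press pose fit: signed-distance to its boxes
B=[((-62,110),(-70,70),(0,18)),((59,105),(-31,31),(18,223)),((-19,91),(-31,31),(159,221))]
P=[]
for n in('top','side'):
    d=np.load(n+'.npz'); p,c=d['p'],d['c']
    m=(np.hypot(p[:,0]-.5,p[:,1]+.05)<.17)&(p[:,2]>.012)&(p[:,2]<.235)
    g=(c.max(1)-c.min(1)<35)&(c.mean(1)>60)&(c.mean(1)<190)
    P.append(p[m&g]*1000)
P0=P; 
def res(x,P,full=False):
    c,s=np.cos(x[2]),np.sin(x[2]); d=P[:,:2]-x[:2]
    l=np.c_[d[:,0]*c+d[:,1]*s,-d[:,0]*s+d[:,1]*c,P[:,2]]
    D=[]
    for b in B:
        b=np.array(b,float); q=abs(l-b.mean(1))-(b[:,1]-b[:,0])/2
        D.append(np.linalg.norm(np.maximum(q,0),axis=1)+np.minimum(q.max(1),0))
    return np.min(D,0)
for P in(P0[0],P0[1],np.vstack(P0)):
    best=min((least_squares(res,[500+a,-50+b,np.radians(y)],args=(P,),loss='cauchy',f_scale=2.) for a in(-20,20) for b in(-20,20) for y in(125,135,145)),key=lambda r:r.cost)
    print(len(P),best.x[:2].round(1),np.degrees(best.x[2]).round(2),best.cost.round(1),np.mean(abs(best.fun)<3).round(2))
E
```

```text
2754 [535.9 -62.6] 135.37 11763.4 0.54
2897 [537.8 -68.1] 135.3 7858.3 0.68
5651 [535.4 -64.6] 135.32 20239.7 0.6Traceback (most recent call last):
  File "st.py", line 4, in <module>
    print('t',s['time_s'],'q',np.round(s['qpos'],3),'tcp',np.round(s['tcp_pos'],4),'tilt',np.degrees(np.arccos(-z[2])).round(1),'az',np.degrees(np.arctan2(z[1],z[0])).round(1),'closing az',np.degrees(np.arctan2(y[1],y[0])).round(1),'F',s['contact_force'].round(1),s['width'].round(4))
                                                                                                                                                                                                                                                                        ^^^^^^^^^^^^^^^^
AttributeError: 'float' object has no attribute 'round'
```

```bash
sed -i "s/s\['width'\].round(4)/round(float(s['width']),4)/" st.py; python3 st.py; python3 -c "
from h import *
s=snap('side')"; ls -t pics | head -1
```

```text
t 5.55 q [-5.550e-01  1.130e+00  2.340e-01  1.000e-03  1.754e+00  5.940e-01] tcp [ 0.8593 -0.4967  0.2315] tilt 1.4 az -30.1 closing az -65.8 F [ 59.5 -36.   33.1] 0.0851
side_5.60.png
```

Call:
{"op": "step_arm", "data": {
  "commands": "-1 0 0 0 0;-1 0 0 0 0;-1 0 0 0 0;-1 0 0 0 0;-1 0 0 0 0;-1 0 0 0 0;-1 0 0 0 0;-1 0 0 0 0;-1 0 0 0 0;-1 0 0 0 0"
}}

```text
time_s: 6.6
tcp_pos: [0.86, -0.4969, 0.2334]
ee_rot: [3.053, 0.655, 0.032]
contact_force: [0.5, 0.9, 0.4]
width: 0.0856
gripper_force: 0.0
```

```bash
python3 st.py
```

```text
t 6.6 q [-5.550e-01  1.127e+00  2.360e-01  1.000e-03  1.751e+00  5.930e-01] tcp [ 0.86   -0.4969  0.2334] tilt 1.6 az -30.1 closing az -65.8 F [0.5 0.9 0.4] 0.0856
```

Call:
{"op": "step_arm", "data": {
  "commands": "-1 40 -25 0 0;-1 40 -25 0 0;-1 40 -25 0 0;-1 40 -25 0 0;-1 40 -25 0 0;-1 40 -25 0 0;-1 40 -25 0 0;-1 40 -25 0 0;-1 40 -25 0 0;-1 0 0 0 0"
}}

```text
time_s: 7.6
tcp_pos: [0.9766, -0.5791, 0.1551]
ee_rot: [2.839, 0.609, 0.348]
contact_force: [-0.2, 0.3, -1.0]
width: 0.0854
gripper_force: 0.0
```

```bash
python3 st.py
```

```text
t 7.6 q [-0.566  1.226  0.237  0.012  1.356  0.582] tcp [ 0.9766 -0.5791  0.1551] tilt 18.5 az -30.4 closing az -67.2 F [-0.2  0.3 -1. ] 0.0854
```

Call:
{"op": "step_arm", "data": {
  "commands": "-1 40 -25 8 0;-1 40 -25 8 0;-1 40 -25 8 0;-1 40 -25 8 0;-1 40 -25 8 0;-1 40 -25 8 0;-1 40 -25 8 0;-1 40 -25 8 0;-1 0 0 0 0;-1 0 0 0 0"
}}

```text
time_s: 8.6
tcp_pos: [1.0623, -0.6384, 0.1713]
ee_rot: [2.615, 0.56, 0.602]
contact_force: [0.9, -0.9, -0.6]
width: 0.0852
gripper_force: 0.0
```

```bash
python3 st.py; python3 - <<'E'
import numpy as np, cv2
# check press fit residual by head-top grey extents; bar fit
for n in('top','side'):
    d=np.load(n+'.npz'); p,c=d['p']*1000,d['c']
    m=(np.hypot(p[:,0]-500,p[:,1]+50)<190)
    for x0,y0,a in((536,-64.5,135.3),):
        a=np.radians(a); e=np.array([np.cos(a),np.sin(a)]); f=np.array([-e[1],e[0]])
        l=np.c_[(p[:,:2]-[x0,y0])@e,(p[:,:2]-[x0,y0])@f,p[:,2]]
        g=(c.max(1)-c.min(1)<35)&(c.mean(1)>60)&(c.mean(1)<190)&m
        for lo,hi in((214,228),(14,22),(60,140)):
            k=l[g&(l[:,2]>lo)&(l[:,2]<hi)]; print(n,lo,len(k),np.percentile(k,[2,5,25,50,75,95,98],axis=0)[:,:2].round(0).T.tolist(),np.median(k[:,2]))
        k=l[m&(c.max(1)<60)&(l[:,2]>100)&(l[:,0]<-60)]; print('grip',len(k),k.mean(0).round(1),k.min(0).round(0),k.max(0).round(0))
E
```

```text
t 8.6 q [-0.572  1.258  0.236  0.024  1.053  0.571] tcp [ 1.0623 -0.6384  0.1713] tilt 34.1 az -30.6 closing az -71.0 F [ 0.9 -0.9 -0.6] 0.0852
top 214 715 [[-12.0, -6.0, 26.0, 55.0, 83.0, 103.0, 106.0], [-39.0, -28.0, -15.0, 3.0, 18.0, 29.0, 30.0]] 220.3949264782935
top 14 544 [[-56.0, -52.0, -16.0, 26.0, 76.0, 109.0, 111.0], [-153.0, -143.0, 4.0, 42.0, 56.0, 67.0, 69.0]] 17.494790828517935
top 60 457 [[-103.0, -92.0, -64.0, -36.0, 81.0, 107.0, 107.0], [-62.0, -61.0, -2.0, 31.0, 63.0, 65.0, 65.0]] 112.10329009487141
grip 45 [-109.5    3.1  127.2] [-118.  -17.  117.] [-103.   20.  132.]
side 214 507 [[-12.0, -6.0, 21.0, 48.0, 74.0, 93.0, 97.0], [-23.0, -20.0, -4.0, 14.0, 27.0, 33.0, 34.0]] 221.69328678291723
side 14 628 [[-55.0, -47.0, -17.0, 20.0, 63.0, 103.0, 107.0], [-63.0, -56.0, 32.0, 47.0, 62.0, 71.0, 73.0]] 18.451153320674727
side 60 331 [[-105.0, -85.0, 24.0, 78.0, 89.0, 99.0, 101.0], [-59.0, -55.0, 29.0, 32.0, 35.0, 67.0, 68.0]] 109.44855149246725
grip 35 [-109.3    7.7  128.2] [-116.  -13.  123.] [-104.   25.  133.]
```

```bash
cat > plan.py <<'E'
from h import *
from scipy.spatial.transform import Rotation as R
from scipy.optimize import fsolve
M=R.from_rotvec(ctrl.sense()['ee_rot'])
def lean(M,name=0):
    m=M.as_matrix(); z=m[:,2]; t=np.degrees(np.arccos(-z[2])); az=np.degrees(np.arctan2(z[1],z[0]))
    return t,az,np.degrees(np.arcsin(m[2,1]))  # last: closing line's slope, want 0
print(np.round(lean(M),1))
if __name__=='__main__':
  psi=np.radians(-30.5); n=np.array([-np.sin(psi),np.cos(psi),0])
  out=set()
  for a0 in range(-180,180,20):
    for b0 in(10,30,50):
        f=lambda v:(lambda l:[l[0]-37,l[2]])(lean(R.from_rotvec(-np.radians(v[1])*n)*R.from_euler('z',v[0],degrees=True)*M))
        v,_,ok,_=fsolve(f,[a0,b0],full_output=True)
        if ok==1 and 0<v[1]<75 and abs(v[0])<=190: out.add((round(v[0]),round(v[1])))
  print(sorted(out,key=lambda o:abs(o[0])/8.5+o[1]/1.9))
E
python3 plan.py
```

```text
[ 34.1 -30.6  27.3]
[(-108, 31), (146, 62)]
```

Call:
{"op": "step_arm", "data": {
  "commands": "-1 -35 18 8 -0.145;-1 -35 18 8 -0.145;-1 -35 18 8 -0.145;-1 -35 18 8 -0.145;-1 -35 18 8 -0.145;-1 -35 18 8 -0.145;-1 -35 18 8 -0.145;-1 -35 18 8 -0.145;-1 0 0 0 -0.145;-1 0 0 0 -0.145"
}}

```text
time_s: 9.6
tcp_pos: [0.816, -0.5121, 0.2298]
ee_rot: [2.297, -1.121, 0.123]
contact_force: [2.2, -0.8, -0.3]
width: 0.0853
gripper_force: 0.0
```

```bash
python3 st.py; python3 plan.py
```

```text
t 9.6 q [-0.36   0.972  0.733 -0.596  1.424  2.205] tcp [ 0.816  -0.5121  0.2298] tilt 33.8 az -106.9 closing az -147.2 F [ 2.2 -0.8 -0.3] 0.0853
[  33.8 -106.9   27.1]
[(-31, 31), (-137, 62)]
```

```bash
python3 - <<'E'
from plan import *
n=np.array([np.sin(np.radians(30.5)),np.cos(np.radians(30.5)),0])
for a,b in((-31,31),(-137,62)):
    N=R.from_rotvec(-np.radians(b)*n)*R.from_euler('z',a,degrees=True)*M
    m=N.as_matrix(); print(a,b,np.round(lean(N),1),np.degrees(np.arctan2(m[1,1],m[0,1])).round(1))
E
```

```text
[  33.8 -106.9   27.1]
-31 31 [ 37.  -92.3   0.2] 177.9
-137 62 [36.9  0.2 -0.4] 90.8
```

Call:
{"op": "step_arm", "data": {
  "commands": "-1 0 0 0 -0.135;-1 0 0 0 -0.135;-1 0 0 0 -0.135;-1 0 0 0 -0.135;-1 41 -24 5 0;-1 41 -24 5 0;-1 41 -24 5 0;-1 41 -24 5 0;-1 41 -24 5 0;-1 0 0 0 0"
}}

```text
time_s: 10.6
tcp_pos: [0.8412, -0.5683, 0.2058]
ee_rot: [2.008, -1.617, 0.172]
contact_force: [-0.5, 0.3, -0.0]
width: 0.0853
gripper_force: 0.0
```

```bash
python3 st.py; python3 plan.py
```

```text
t 10.6 q [-0.409  1.219  0.236 -0.577  1.69   2.448] tcp [ 0.8412 -0.5683  0.2058] tilt 32.8 az -115.7 closing az -172.4 F [-0.5  0.3 -0. ] 0.0853
[  32.8 -115.7   19.5]
[(-10, 22), (-119, 66)]
```

Call:
{"op": "step_arm", "data": {
  "commands": "-1 0 0 0 -0.145;-1 0 0 0 -0.145;-1 41 -24 10 0;-1 41 -24 10 0;-1 41 -24 10 0;-1 41 -24 10 0;-1 41 -24 10 0;-1 41 -24 10 0;-1 41 -24 10 0;-1 41 -24 10 0"
}}

```text
time_s: 11.6
tcp_pos: [0.8824, -0.6379, 0.215]
ee_rot: [1.864, -1.828, 0.472]
contact_force: [-0.5, -0.7, -0.0]
width: 0.0857
gripper_force: 0.0
```

```bash
python3 st.py; python3 plan.py
```

```text
t 11.6 q [-0.454  1.217  0.236 -0.575  1.503  2.654] tcp [ 0.8824 -0.6379  0.215 ] tilt 34.6 az -98.9 closing az 179.4 F [-0.5 -0.7 -0. ] 0.0857
[ 34.6 -98.9   5.7]
[(-3, 6), (-118, 71)]
```

Call:
{"op": "step_arm", "data": {
  "commands": "-1 0 0 0 -0.05;-1 41 -24 10 0;-1 41 -24 10 0;-1 41 -24 10 0;-1 41 -24 10 0;-1 0 0 0 0;-1 0 0 0 0;-1 0 0 0 0;-1 0 0 0 0;-1 0 0 0 0"
}}

```text
time_s: 12.6
tcp_pos: [0.9182, -0.6747, 0.223]
ee_rot: [1.857, -1.832, 0.645]
contact_force: [0.0, -0.4, 0.5]
width: 0.0853
gripper_force: 0.0
```

```bash
python3 st.py; python3 plan.py
```

```text
t 12.6 q [-0.47   1.222  0.236 -0.585  1.368  2.685] tcp [ 0.9182 -0.6747  0.223 ] tilt 37.9 az -88.5 closing az -179.1 F [ 0.  -0.4  0.5] 0.0853
[ 37.9 -88.5  -0.4]
[(-146, 1), (-122, 75)]
```

Call:
{"op": "step_arm", "data": {
  "commands": "-1 -20 17 4 0.1447;-1 -20 17 4 0.1447;-1 -20 17 4 0.1447;-1 -20 17 4 0.1447;-1 -20 17 4 0.1447;-1 -20 17 4 0.1447;-1 -20 17 4 0.1447;-1 -20 17 4 0.1447;-1 -20 17 4 0.1447;-1 -20 17 4 0.1447"
}}

```text
time_s: 13.6
tcp_pos: [0.7909, -0.5671, 0.2494]
ee_rot: [2.711, -0.794, 0.91]
contact_force: [0.9, -0.1, -1.4]
width: 0.0852
gripper_force: 0.0
```

Call:
{"op": "step_arm", "data": {
  "commands": "-1 0 17 4 0.1447;-1 0 17 4 0.1447;-1 0 17 4 0.1447;-1 0 17 4 0.1447;-1 0 17 4 0.1447;-1 0 17 4 0.1447;-1 0 17 4 0.1447;-1 0 17 4 0.1447;-1 0 17 4 0.1447;-1 0 17 4 0.1447"
}}

```text
time_s: 14.6
tcp_pos: [0.7892, -0.41, 0.284]
ee_rot: [-2.571, -1.046, -0.845]
contact_force: [0.3, -0.6, -1.1]
width: 0.0853
gripper_force: 0.0
```

```bash
python3 st.py
```

```text
t 14.6 q [-0.785  0.783  1.022  0.65   1.379 -0.129] tcp [ 0.7892 -0.41    0.284 ] tilt 36.5 az 44.6 closing az -45.7 F [ 0.3 -0.6 -1.1] 0.0853
```

Call:
{"op": "step_arm", "data": {
  "commands": "-1 -14 25 0 0.145;-1 -14 25 0 0.145;-1 -14 25 0 0.145;-1 -14 25 0 0.145;-1 -14 25 0 0.145;-1 -14 25 0 0.145;-1 -14 25 0 0.145;-1 -9 26 0 0.145;-1 0 0 0 0.145;-1 0 0 0 0.145"
}}

```text
time_s: 15.6
tcp_pos: [0.6828, -0.2085, 0.2842]
ee_rot: [-1.128, -2.281, -0.366]
contact_force: [0.3, 0.1, 0.3]
width: 0.0855
gripper_force: 0.0
```

```bash
python3 st.py; cat plan.py | head -0; python3 - <<'E'
from h import *
s=snap('wrist'); t=snap('top')
cv2.imwrite('pics/w1.png',s['image'])
for l in('guard_grip','nest','stamp'):
    for r in ctrl.spot_in(l,'wrist')[:2]: print(l,r)
p,c=cloud(s); e=np.array([-.7108,.7034]); f=np.array([-.7034,-.7108]); d=p[:,:2]*1000-[536,-65]
l=np.c_[d@e,d@f,p[:,2]*1000]
k=(c.max(1)<60)&(l[:,0]<-85)&(l[:,0]>-140)&(abs(l[:,1])<50)&(l[:,2]>90)&(l[:,2]<160)
print(k.sum()); 
if k.sum(): print(np.percentile(l[k],[2,50,98],axis=0).round(1))
np.savez('w.npz',p=p,c=c)
E
```

```text
t 15.6 q [-0.479  0.926  0.729  0.286  2.06  -1.072] tcp [ 0.6828 -0.2085  0.2842] tilt 36.5 az 127.8 closing az 37.5 F [0.3 0.1 0.3] 0.0855
guard_grip {'rect': [244.8, 63.3, 355.8, 197.3], 'conf': 0.92}
guard_grip {'rect': [184.5, 259.4, 208.6, 288.1], 'conf': 0.6}
nest {'rect': [244.9, 0.0, 356.3, 199.2], 'conf': 0.7}
stamp {'rect': [244.5, 0.3, 357.6, 200.5], 'conf': 0.68}
stamp {'rect': [69.4, 226.9, 110.1, 253.7], 'conf': 0.58}
316
[[-120.6  -16.6  122.8]
 [-115.1    0.7  128.1]
 [-106.7   18.   130.1]]
```

View pics/w1.png

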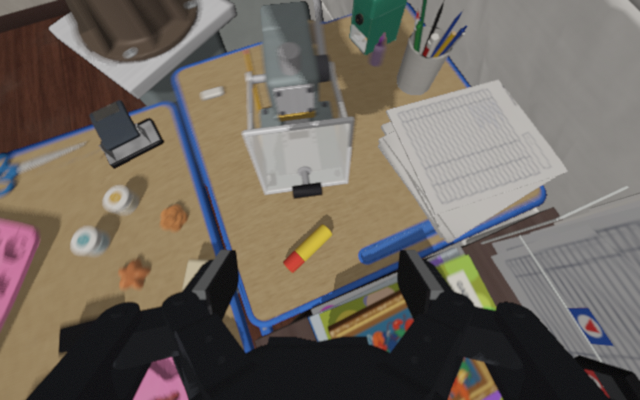

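Call:
{"op": "step_arm", "data": {
  "commands": "-1 -10 9 -26 0.026;-1 -10 9 -26 0.026;-1 -10 9 -26 0.026;-1 -10 9 -25 0.026;-1 -8 9 -24 0.027;-1 -12 12 -24 0;-1 -13 12 -24 0;-1 0 0 0 0;1 0 0 0 0;1 0 0 0 0",
  "newtons": 40
}}

```text
time_s: 16.85
tcp_pos: [0.6108, -0.1414, 0.1099]
ee_rot: [-0.983, -2.339, -0.318]
contact_force: [0.2, -0.9, 0.8]
width: 0.059
gripper_force: 0.0
```

Call:
{"op": "step_arm", "data": {
  "commands": "1 0 0 0 0;1 0 0 0 0;1 0 0 0 0;1 0 0 0 0;1 0 0 0 0;1 0 0 0 0;1 0 0 0 0;1 0 0 0 0;1 0 0 0 0;1 0 0 0 0",
  "newtons": 40
}}

```text
time_s: 17.85
tcp_pos: [0.6099, -0.1401, 0.1085]
ee_rot: [-0.979, -2.338, -0.317]
contact_force: [-0.2, 0.0, -0.1]
width: -0.0001
gripper_force: 0.0
```

```bash
python3 st.py; python3 - <<'E'
import numpy as np
# lift waypoints for the grip, press frame (mm) from angle a0 to 1.66, 3 deg-ish rows
e=np.array([-.7108,.7034])
def g(a): t=np.radians(195.4)-a; return np.array([75+188*np.cos(t),130+188*np.sin(t)])
A=np.r_[np.linspace(.22,1.68,20)]
P=np.array([g(a) for a in A]); d=np.diff(P,axis=0)
for k in d: print(np.round([k[0]*e[0],k[0]*e[1],k[1]],0).astype(int).tolist(),end=' ')
print(P[-1]-P[0],A[1]-A[0])
E
```

```text
t 17.85 q [-0.414  0.907  1.2    0.219  1.637 -1.244] tcp [ 0.6099 -0.1401  0.1085] tilt 36.5 az 134.9 closing az 44.6 F [-0.2  0.  -0.1] -0.0001
[0, 0, 14] [-1, 1, 14] [-1, 1, 14] [-2, 2, 14] [-3, 3, 14] [-4, 4, 13] [-4, 4, 13] [-5, 5, 12] [-6, 6, 12] [-6, 6, 11] [-7, 7, 10] [-8, 8, 10] [-8, 8, 9] [-9, 8, 8] [-9, 9, 7] [-9, 9, 6] [-10, 10, 5] [-10, 10, 4] [-10, 10, 3] [157.90304821 194.77851722] 0.0768421052631579
```

```bash
python3 - <<'E'
from h import *
a=snap('wrist');b=snap('side')
cv2.imwrite('pics/c3.png',np.hstack([cv2.resize(a['image'][100:400,170:470],(400,400)),cv2.resize(b['image'][120:240,240:360],(400,400),interpolation=cv2.INTER_CUBIC)]))
E
```

```text
(no output)
```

View pics/c3.png

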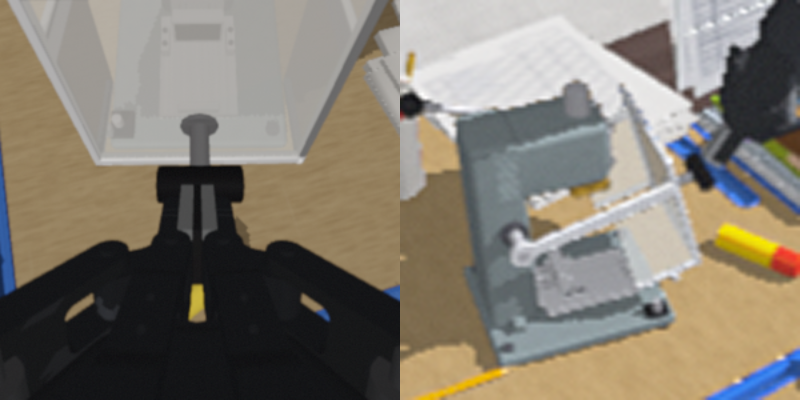

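```bash
python3 - <<'E'
from h import *
s=snap('wrist'); t=snap('top'); sd=snap('side'); st=ctrl.sense()
def proj(s,X): 
    r,_=cv2.Rodrigues(s['R']); return cv2.projectPoints(np.atleast_2d(X).astype(float),r,s['t'],s['K'],s['dist_coeffs'])[0][:,0].round(1)
for n,q in(('w',s),('t',t),('s',sd)): print(n,'tcp px',proj(q,st['tcp_pos']),'G px',proj(q,[.6163,-.1454,.121]))
e=np.array([-.7108,.7034]); f=np.array([-.7034,-.7108])
for u,v in((294,239),(300,232),(340,232),(346,239),(320,194),(320,210),(318,250),(318,240)):
    w=world(s,[u,v])[0]*1000; d=w[:2]-[536,-65]; print((u,v),w.round(1),'loc',(d@e).round(1),(d@f).round(1),s['image'][v,u])
for n,q in(('top',t),('side',sd)):
    p,c=cloud(q); d=p[:,:2]*1000-[536,-65]; l=np.c_[d@e,d@f,p[:,2]*1000]
    k=(c.max(1)<60)&(l[:,0]<-85)&(l[:,0]>-125)&(abs(l[:,1])<40)&(l[:,2]>100)&(l[:,2]<160); print(n,k.sum(),np.percentile(l[k],[2,50,98],axis=0).round(1).tolist())
cv2.imwrite('pics/g.png',cv2.resize(sd['image'][150:200,305:355],(400,400),interpolation=cv2.INTER_CUBIC))
print('depth w rows at col 318',[(v,round(float(s['z_map'][v,318]),3)) for v in range(225,290,6)])
print('depth w rows at col 297',[(v,round(float(s['z_map'][v,297]),3)) for v in range(225,260,4)])
E
```

```text
w tcp px [[317.  231.6]] G px [[318.1 240.4]]
t tcp px [[301.5 172.3]] G px [[303.1 169.2]]
s tcp px [[327.6 175.1]] G px [[330.  171.2]]
(294, 239) [ 606.7 -156.   130. ] loc -114.2 14.9 [24 21 22]
(300, 232) [ 606.1 -150.4  129.1] loc -109.9 11.5 [20 19 20]
(340, 232) [ 623.2 -133.6  128.9] loc -110.2 -12.6 [19 19 20]
(346, 239) [ 628.5 -134.   128.1] loc -114.3 -16.0 [24 23 25]
(320, 194) [ 594.9 -121.8  118.1] loc -81.8 -1.1 [98 97 97]
(320, 210) [ 603.3 -130.4  121. ] loc -93.9 -0.8 [98 97 98]
(318, 250) [ 623.9 -153.1  153.4] loc -124.4 0.8 [17 17 17]
(318, 240) [ 618.8 -148.   141.8] loc -117.2 0.7 [19 19 18]
top 30 [[-115.3, -13.7, 121.0], [-107.7, 8.4, 127.3], [-102.8, 20.2, 132.4]]
side 44 [[-123.4, -14.9, 119.1], [-109.2, 9.3, 127.6], [-104.2, 24.0, 147.0]]
depth w rows at col 318 [(225, 0.171), (231, 0.166), (237, 0.165), (243, 0.146), (249, 0.141), (255, 0.135), (261, 0.129), (267, 0.124), (273, 0.121), (279, 0.122), (285, 0.122)]
depth w rows at col 297 [(225, 0.171), (229, 0.167), (233, 0.165), (237, 0.0), (241, 0.165), (245, 0.164), (249, 0.148), (253, 0.144), (257, 0.141)]
```

```bash
python3 - <<'E'
from h import *
from scipy.optimize import least_squares
s=snap('wrist'); st=ctrl.sense()
e=np.array([-.7108,.7034]); f=np.array([-.7034,-.7108])
c=-s['R'].T@s['t']*1000; d=c[:2]-[536,-65]; print('cam loc',(d@e).round(1),(d@f).round(1),c[2].round(1))
for cols in((289,301),(338,350)):
    L=[]
    for v in range(222,252):
        row=[]
        for u in range(*cols):
            if s['z_map'][v,u]>0 and s['image'][v,u].max()<60:
                w=world(s,[u,v])[0]*1000; d=w[:2]-[536,-65]; row.append([d@e,d@f,w[2]])
        if row: m=np.median(row,0); L.append(m); print(v,len(row),m.round(1))
    L=np.array(L); L=L[(L[:,2]<134)]
    r=least_squares(lambda p:np.hypot(L[:,0]-p[0],L[:,2]-p[1])-9,[-110,121],loss='soft_l1'); print(r.x,np.abs(r.fun).mean())
E
```

```text
cam loc -145.0 0.7 292.1
225 11 [-104.7   14.8  125.6]
226 12 [-105.6   15.   126.5]
227 12 [-106.5   14.9  127.6]
228 12 [-107.    14.9  127.7]
229 12 [-107.8   14.8  128.2]
230 12 [-108.5   14.8  128.4]
231 12 [-109.2   14.8  128.8]
232 12 [-109.8   14.7  129. ]
233 12 [-110.4   14.7  129.2]
234 12 [-111.1   14.7  129.2]
235 12 [-111.6   14.7  129. ]
236 12 [-112.3   14.7  129.3]
237 12 [-112.9   14.7  129.3]
238 12 [-113.4   14.7  128.8]
239 12 [-114.1   14.7  129.2]
240 12 [-114.6   14.8  128.5]
241 12 [-115.2   14.8  128.7]
242 12 [-115.7   14.8  128. ]
243 12 [-116.2   14.8  127.6]
244 12 [-116.8   14.8  127.3]
245 12 [-117.4   14.8  127.3]
246 12 [-117.9   14.9  126.9]
247 12 [-118.5   14.9  127. ]
248 12 [-118.9   14.9  126. ]
249 12 [-120.7   14.2  133.4]
250 12 [-122.6   13.4  142.5]
251 12 [-123.4   13.3  144. ]
[-111.95957858  120.20702069] 0.42755303289035973
224 11 [-104.2  -15.1  124.2]
225 11 [-105.3  -14.9  126.2]
226 12 [-106.1  -15.   127.3]
227 12 [-106.8  -14.9  127.6]
228 12 [-107.6  -14.8  128.1]
229 11 [-108.3  -15.1  128.6]
230 12 [-109.   -14.7  128.7]
231 12 [-109.6  -14.7  128.8]
232 12 [-110.3  -14.6  129.2]
233 12 [-110.9  -14.6  129.1]
234 12 [-111.5  -14.6  129.4]
235 12 [-112.1  -14.5  128.9]
236 12 [-112.7  -14.5  129.4]
237 12 [-113.3  -14.5  129.3]
238 12 [-113.9  -14.4  129. ]
239 12 [-114.5  -14.4  129.1]
240 12 [-115.1  -14.4  129.2]
241 12 [-115.6  -14.4  128.8]
242 12 [-116.1  -14.5  128.1]
243 12 [-116.6  -14.5  127.5]
244 11 [-117.2  -14.7  127.3]
245 12 [-117.8  -14.5  127.3]
246 12 [-118.3  -14.5  126.7]
247 12 [-118.7  -14.5  126. ]
248 12 [-119.2  -14.6  125.2]
249 12 [-119.8  -14.6  124.9]
250 12 [-120.2  -14.6  123.9]
251 11 [-120.8  -14.5  123.2]
[-112.00601796  120.26034965] 0.15707049907974963
```

```bash
python3 - <<'E'
from h import *
from scipy.spatial.transform import Rotation as R
def rep(p,c,tcp,rv):
    M=R.from_rotvec(rv).as_matrix(); l=(p-tcp)@M*1000
    k=(c.max(1)<75)&(abs(l[:,0])<25)&(abs(l[:,1])<65)&(l[:,2]>-120)&(l[:,2]<10)
    for lo in range(-120,10,10):
        q=l[k&(l[:,2]>=lo)&(l[:,2]<lo+10)]
        if len(q): print(lo,len(q),'x',np.percentile(q[:,0],[5,95]).round(0),'y',np.percentile(q[:,1],[2,30,70,98]).round(0))
d=np.load('w.npz'); print('open'); rep(d['p'],d['c'],np.array([.6828,-.2085,.2842]),[-1.128,-2.281,-.366])
s=snap('wrist'); st=ctrl.sense(); p,c=cloud(s); print('now'); rep(p,c,st['tcp_pos'],st['ee_rot'])
E
```

```text
open
-120 10725 x [ 4. 17.] y [-63. -22.  22.  63.]
-110 7552 x [-8. 17.] y [-64. -32.  31.  64.]
-100 6490 x [-8. 12.] y [-64. -55.  55.  64.]
-90 1372 x [ 6. 13.] y [-64. -49.  49.  64.]
-80 1080 x [-5. 11.] y [-54. -43.  43.  55.]
-70 1093 x [-9. 11.] y [-55. -43.  43.  56.]
-60 836 x [-9. 11.] y [-54. -43.  43.  56.]
-50 400 x [-10.  11.] y [-44. -42.  43.  45.]
now
-120 12918 x [ 4. 17.] y [-57. -24.  27.  58.]
-110 9127 x [-6. 17.] y [-52. -36.  37.  53.]
-100 4973 x [-8. 17.] y [-45. -31.  32.  45.]
-90 5166 x [-8. 12.] y [-37. -24.  25.  37.]
-80 1958 x [-6. 13.] y [-30.  -8.   9.  30.]
-70 535 x [-9. 12.] y [-11.  -1.   1.  13.]
-60 398 x [ 6. 11.] y [-13.  -8.   9.  14.]
-50 333 x [ 6. 11.] y [-13.  -8.   8.  13.]
-40 169 x [ 6. 11.] y [-12.  -6.   7.  13.]
-30 726 x [-2.  8.] y [-17.  -9.  14.  21.]
-20 619 x [ 7. 11.] y [-17.  -5.  10.  20.]
```

```bash
python3 - <<'E'
from h import *
print(ctrl.grip_depth)
E
```

```text
0.0187
```

Call:
{"op": "step_arm", "data": {
  "commands": "-1 0 0 0 0;-1 0 0 0 0;-1 0 0 0 0;-1 0 0 0 0;-1 0 0 0 0;-1 -5 6 -10 0;-1 -5 6 -10 0;-1 -6 5 -9 0;-1 0 0 0 0;1 0 0 0 0",
  "newtons": 50
}}

```text
time_s: 19.2
tcp_pos: [0.5936, -0.1228, 0.0793]
ee_rot: [-0.979, -2.337, -0.317]
contact_force: [-0.5, 0.2, -0.0]
width: 0.0733
gripper_force: 0.0
```

Call:
{"op": "step_arm", "data": {
  "commands": "1 0 0 0 0;1 0 0 0 0;1 0 0 0 0;1 0 0 0 0;1 0 0 0 0;1 0 0 0 0;1 0 0 0 0;1 0 0 3 0;1 0 0 3 0;1 0 0 3 0",
  "newtons": 50
}}

```text
time_s: 20.2
tcp_pos: [0.595, -0.1233, 0.088]
ee_rot: [-0.98, -2.34, -0.318]
contact_force: [5.7, 2.1, -7.8]
width: 0.0391
gripper_force: 51.0
```

```bash
python3 st.py
```

```text
t 20.2 q [-0.402  0.899  1.274  0.225  1.567 -1.25 ] tcp [ 0.595  -0.1233  0.088 ] tilt 36.4 az 134.8 closing az 44.6 F [ 5.7  2.1 -7.8] 0.0391
```

Call:
{"op": "step_arm", "data": {
  "commands": "1 0 0 5 0;1 -1 1 14 0;1 -1 1 14 0;1 -2 2 14 0;1 -3 3 14 0;1 -4 4 13 0;1 -4 4 13 0;1 -5 5 12 0;1 -6 6 12 0;1 -6 6 11 0"
}}

```text
time_s: 21.2
tcp_pos: [0.5629, -0.0913, 0.2106]
ee_rot: [-0.981, -2.34, -0.318]
contact_force: [6.9, 2.0, -6.7]
width: 0.0391
gripper_force: 50.6
```

Call:
{"op": "step_arm", "data": {
  "commands": "1 -7 7 10 0;1 -8 8 10 0;1 -8 8 9 0;1 -9 8 8 0;1 -9 9 7 0;1 -9 9 6 0;1 -10 10 5 0;1 -10 10 4 0;1 0 0 0 0;1 0 0 0 0"
}}

```text
time_s: 22.2
tcp_pos: [0.4928, -0.0214, 0.2709]
ee_rot: [-0.979, -2.34, -0.32]
contact_force: [5.3, 3.8, 12.3]
width: 0.0388
gripper_force: 52.2
```

```bash
python3 st.py; python3 - <<'E'
from h import *
s=snap('side'); cv2.imwrite('pics/c4.png',cv2.resize(s['image'][60:260,220:420],(500,500),interpolation=cv2.INTER_CUBIC))
E
```

```text
t 22.2 q [-0.325  0.541  1.515  0.271  1.664 -1.158] tcp [ 0.4928 -0.0214  0.2709] tilt 36.4 az 134.7 closing az 44.6 F [ 5.3  3.8 12.3] 0.0388
```

View pics/c4.png

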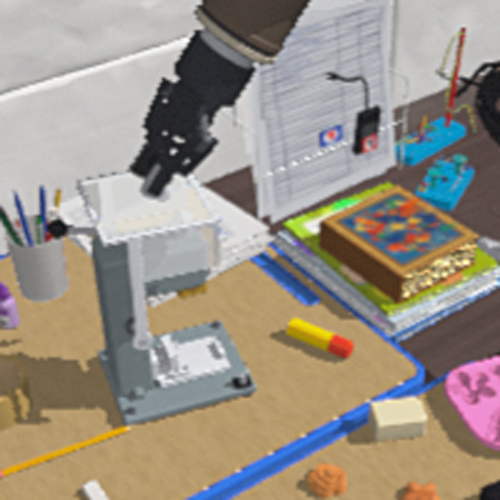

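Call:
{"op": "step_arm", "data": {
  "commands": "-1 0 0 0 0;-1 0 0 0 0;-1 0 0 0 0;-1 8 -8 16 0;-1 8 -8 16 0;-1 9 -9 17 0;-1 8 -40 0 0;-1 8 -40 0 0;-1 8 -40 0 0;-1 8 -40 0 -0.06"
}}

```text
time_s: 23.25
tcp_pos: [0.5494, -0.208, 0.3182]
ee_rot: [-1.05, -2.312, -0.34]
contact_force: [1.3, -0.5, 0.5]
width: 0.0852
gripper_force: 0.0
```

Call:
{"op": "step_arm", "data": {
  "commands": "-1 5 -30 -25 -0.06;-1 4 -30 -25 -0.06;-1 3 -28 -25 0;-1 3 -24 -30 0;-1 3 -24 -30 0;-1 2 -20 -30 0;-1 2 -20 -30 0;-1 0 0 -30 0;-1 0 0 0 0;-1 0 0 0 0"
}}

```text
time_s: 24.25
tcp_pos: [0.5707, -0.3826, 0.0936]
ee_rot: [-1.192, -2.252, -0.388]
contact_force: [0.1, 0.5, 0.2]
width: 0.0857
gripper_force: 0.0
```

```bash
python3 st.py; cat > bar.py <<'E'
from h import *
from scipy.optimize import least_squares
def fit(p,c,x0):
    """rectangle 42x62 fitted to the cream points of the bar's top"""
    m=(c[:,0]>90)&(c[:,2]>160)&(c[:,2]-c[:,0]<90)&(np.hypot(p[:,0]-x0[0],p[:,1]-x0[1])<.06)&(p[:,2]>.024)&(p[:,2]<.042)
    q=p[m,:2]*1000; z=np.median(p[m,2])*1000
    r=cv2.minAreaRect(q.astype(np.float32)); 
    return m.sum(),z,r
if __name__=='__main__':
    for n in('wrist','top','side'):
        s=snap(n); p,c=cloud(s); N,z,r=fit(p,c,(.54,-.337)); print(n,N,round(float(z),1),np.round(r[0],1),np.round(r[1],1),round(r[2],1))
        if n=='wrist': cv2.imwrite('pics/w2.png',s['image']); np.savez('w2.npz',p=p,c=c)
E
python3 bar.py
```

```text
t 24.25 q [-0.72   1.042  0.93   0.149  1.791 -1.331] tcp [ 0.5707 -0.3826  0.0936] tilt 36.6 az 124.6 closing az 34.3 F [0.1 0.5 0.2] 0.0857
wrist 2195 31.8 [ 548.8 -339.3] [41.5 55.2] 33.3
top 123 30.8 [ 546.2 -335.8] [41.4 48.6] 34.3
side 218 31.9 [ 543.6 -337.4] [44.6 59.2] 37.1
```

View pics/w2.png

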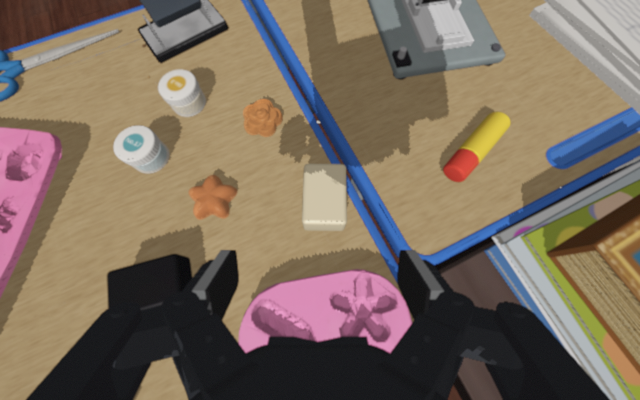

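```bash
python3 - <<'E'
import numpy as np,cv2
d=np.load('w2.npz'); p,c=d['p']*1000,d['c']
m=(np.hypot(p[:,0]-545,p[:,1]+338)<55)&(p[:,2]>29)&(p[:,2]<36); q=p[m,:2]; print(m.sum(),np.median(p[m,2]))
r=cv2.minAreaRect(q.astype(np.float32)); print(r)
for a in(32,33,34,35,36):
    t=np.radians(a); u=q@[np.cos(t),np.sin(t)]; v=q@[-np.sin(t),np.cos(t)]
    U=np.percentile(u,[.5,99.5]);V=np.percentile(v,[.5,99.5]); cc=U.mean()*np.array([np.cos(t),np.sin(t)])+V.mean()*np.array([-np.sin(t),np.cos(t)])
    print(a,np.ptp(U).round(1),np.ptp(V).round(1),cc.round(1))
E
```

```text
2588 31.800402914536996
((546.7955932617188, -336.37213134765625), (41.523529052734375, 61.21360778808594), 33.423423767089844)
32 41.4 60.1 [ 547.2 -336.4]
33 41.0 60.2 [ 547.1 -336.5]
34 41.0 60.2 [ 547.  -336.6]
35 41.4 60.4 [ 546.9 -336.8]
36 42.0 60.4 [ 546.9 -336.7]
```

Call:
{"op": "step_arm", "data": {
  "commands": "-1 9 -8 0 -0.014;-1 8 -8 0 0;-1 -9 14 -23 0;-1 -9 14 -23 0;-1 -9 14 -23 0;-1 -10 14 -23 0;-1 -10 14 -22 0;-1 0 0 0 0;1 0 0 0 0;1 0 0 0 0",
  "newtons": 60
}}

```text
time_s: 25.4
tcp_pos: [0.5424, -0.3304, -0.0187]
ee_rot: [-1.21, -2.249, -0.393]
contact_force: [0.9, -0.3, -0.4]
width: 0.0589
gripper_force: 0.0
```

Call:
{"op": "step_arm", "data": {
  "commands": "1 0 0 0 0;1 0 0 0 0;1 0 0 0 0;1 0 0 0 0;1 0 0 0 0;1 0 0 5 0;1 0 0 15 0;1 0 0 25 0;1 0 0 40 0;1 0 0 40 0",
  "newtons": 60
}}

```text
time_s: 26.4
tcp_pos: [0.5409, -0.329, 0.1077]
ee_rot: [-1.209, -2.247, -0.393]
contact_force: [0.7, -0.8, -1.0]
width: 0.0413
gripper_force: 60.6
```

```bash
python3 st.py; python3 - <<'E'
from h import *
s=snap('wrist'); cv2.imwrite('pics/w3.png',s['image']); p,c=cloud(s); np.savez('w3.npz',p=p,c=c)
E
```

```text
t 26.4 q [-0.699  0.934  1.14   0.167  1.683 -1.317] tcp [ 0.5409 -0.329   0.1077] tilt 36.4 az 123.8 closing az 33.5 F [ 0.7 -0.8 -1. ] 0.0413
```

View pics/w3.png

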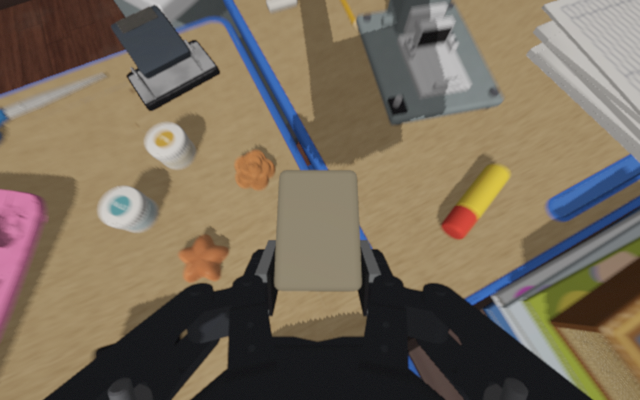

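```bash
cat > held.py <<'E'
from h import *
from scipy.spatial.transform import Rotation as R
def held(p,c,st):
    """held bar: its top plane, ends and axis, from a wrist cloud; in world and in tool frame"""
    M=R.from_rotvec(st['ee_rot']).as_matrix(); tc=st['tcp_pos']; l=(p-tc)@M*1000
    m=(abs(l[:,1])<22)&(l[:,2]>-90)&(l[:,2]<20)&(l[:,0]>-10)&(l[:,0]<70)&(c[:,2]>95)&(c[:,2]-c[:,0]>8)
    q=p[m]*1000; 
    for _ in range(4):
        A=np.c_[q[:,:2]-q[:,:2].mean(0),np.ones(len(q))]; k=np.linalg.lstsq(A,q[:,2],rcond=None)[0]; r=q[:,2]-A@k; q=q[abs(r)<max(1.2,2*np.median(abs(r)))]
    n=np.array([-k[0],-k[1],1]); n/=np.linalg.norm(n)
    rect=cv2.minAreaRect(q[:,:2].astype(np.float32))
    ml=(q/1000-tc)@M*1000
    z=M[:,2]; az=np.arctan2(z[1],z[0]); u=np.array([np.cos(az),np.sin(az)])
    print('N',len(q),'top z',k[2].round(1),'slope along az (deg)',np.degrees(k[:2]@u).round(2),'across',np.degrees(k[:2]@[-u[1],u[0]]).round(2))
    print('rect',np.round(rect[0],1),np.round(rect[1],1),round(rect[2],1))
    a=(q[:,:2]-tc[:2]*1000)@u; b=(q[:,:2]-tc[:2]*1000)@[-u[1],u[0]]
    print('along az rel tcp',np.percentile(a,[.5,99.5]).round(1),'across',np.percentile(b,[.5,99.5]).round(1),'top-tcp z',(k[2]-tc[2]*1000).round(1),'az',np.degrees(az).round(1))
if __name__=='__main__':
    s=snap('wrist'); p,c=cloud(s); held(p,c,ctrl.sense()); cv2.imwrite('pics/wl.png',s['image']); np.savez('wl.npz',p=p,c=c)
E
python3 held.py
```

```text
N 8558 top z 165.6 slope along az (deg) -0.04 across 0.02
rect [ 547.6 -336.6] [40.6 60.5] 33.4
along az rel tcp [-36.4  22.2] across [-20.1  19.4] top-tcp z 53.5 az 123.6
```

Call:
{"op": "step_arm", "data": {
  "commands": "1 4 22 0 0.0412;1 4 22 0 0.0412;1 4 22 0 0.0412;1 4 22 0 0.0412;1 4 22 0 0.0412;1 4 22 -15 0;1 4 22 -15 0;1 4 22 -15 0;1 5 22 -15 0;1 4 20 -10 0"
}}

```text
time_s: 27.5
tcp_pos: [0.5822, -0.1099, 0.0348]
ee_rot: [-0.965, -2.343, -0.313]
contact_force: [-0.7, -0.1, -0.6]
width: 0.0413
gripper_force: 60.6
```

Call:
{"op": "step_arm", "data": {
  "commands": "1 0 0 0 0;1 0 0 0 0;1 0 0 0 0;1 0 0 0 0;1 0 0 0 0;1 0 0 0 0;1 0 0 0 0;1 0 0 0 0;1 0 0 0 0;1 0 0 0 0"
}}

```text
time_s: 28.5
tcp_pos: [0.5819, -0.111, 0.0344]
ee_rot: [-0.965, -2.343, -0.312]
contact_force: [-0.2, 0.5, -0.8]
width: 0.0413
gripper_force: 60.7
```

```bash
python3 st.py; python3 held.py
```

```text
t 28.5 q [-0.391  0.941  1.333  0.225  1.471 -1.273] tcp [ 0.5819 -0.111   0.0344] tilt 36.5 az 135.6 closing az 45.3 F [-0.2  0.5 -0.8] 0.0413
N 8732 top z 85.3 slope along az (deg) 0.29 across 0.1
rect [ 587.9 -116.1] [40.8 60.6] 45.2
along az rel tcp [-37.3  21.7] across [-20.2  19.1] top-tcp z 50.9 az 135.6
```

View pics/wl.png

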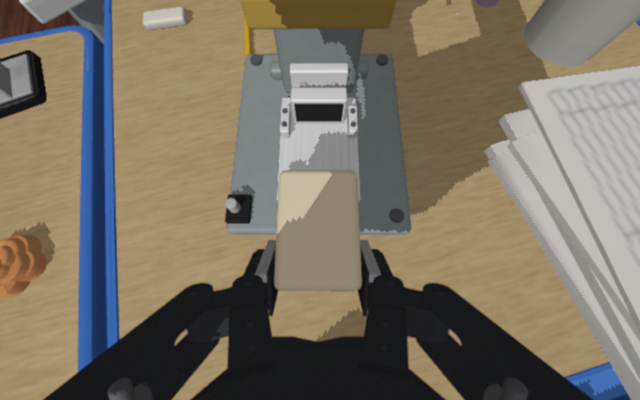

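```bash
python3 - <<'E'
import numpy as np,cv2
d=np.load('wl.npz'); p,c=d['p']*1000,d['c']
a=np.radians(135.3); e=np.array([np.cos(a),np.sin(a)]); f=np.array([-e[1],e[0]])
L=np.c_[(p[:,:2]-[536,-65])@e,(p[:,:2]-[536,-65])@f,p[:,2]]
g=c.max(1)-c.min(1)<40
# base edges by x-slices
for x0 in(-50,-40,-30,0,20,40):
    m=g&(abs(L[:,0]-x0)<6)&(abs(L[:,2]-18)<5); y=L[m,1]
    if m.sum()>20: print('base x',x0,np.percentile(y,[.5,99.5]).round(1),np.median(L[m,2]).round(1))
m=g&(abs(L[:,2]-18)<4)&(abs(L[:,1])<66)&(abs(L[:,1])>30); print('front edge',np.percentile(L[m,0],[.2,.5,2]).round(1))
# rails, jaw
for nm,lo,hi,x0,x1 in(('rails',32,40,8,40),('jaw',52,62,15,45),('bed',22,30,-32,24)):
    m=(L[:,2]>lo)&(L[:,2]<hi)&(L[:,0]>x0)&(L[:,0]<x1)&(abs(L[:,1])<45)&g
    q=L[m]
    if len(q): print(nm,len(q),'x',np.percentile(q[:,0],[1,50,99]).round(1),'y',np.percentile(q[:,1],[1,10,50,90,99]).round(1),'z',np.median(q[:,2]).round(1))
    if nm=='rails':
        for s in(1,-1):
            w=q[q[:,1]*s>0]; print('  y',np.percentile(w[:,1],[2,50,98]).round(1))
m=(L[:,2]>78)&(L[:,2]<90)&(abs(L[:,1])<25)&(L[:,0]<-30)&(c[:,2]-c[:,0]>8); q=L[m]; r=cv2.minAreaRect(q[:,:2].astype(np.float32)); print('bar local',r)
E
```

```text
base x -50 [-176.1   67.2] 18.0
base x -40 [-173.9   66.3] 17.8
base x -30 [-171.2   67.7] 17.8
base x 0 [-159.7   67.9] 17.8
base x 20 [-158.2   67.8] 18.0
base x 40 [-69.7  68.1] 17.9
front edge [-61.2 -61.  -59.8]
rails 828 x [12.2 23.6 35.7] y [-30.4 -28.1  -0.8  26.7  28.9] z 35.9
  y [ 1.1 23.4 28.9]
  y [-30.4 -24.9  -1.2]
jaw 982 x [22.9 27.3 35.1] y [-20.4 -16.7  -0.5  15.1  18.6] z 56.7
bed 3360 x [-23.6   2.1  23.5] y [-31.1 -25.4  -1.2  23.3  29.7] z 25.9
bar local ((-78.15574645996094, -0.07719039916992188), (44.444435119628906, 72.66883087158203), 89.99468231201172)
```

Call:
{"op": "step_arm", "data": {
  "commands": "1 -4.2 4.3 -5 0;1 -4.2 4.3 -5 0;1 -4.2 4.3 -5 0;1 -4.2 4.3 0 0;1 -4.2 4.3 0 0;1 -4.2 4.3 0 0;1 -4.2 4.2 0 0;1 -4.2 4.2 0 0;1 -4.2 4.2 0 0;1 -4.2 4.2 0 0",
  "newtons": 70
}}

```text
time_s: 29.55
tcp_pos: [0.5396, -0.0681, 0.0195]
ee_rot: [-0.965, -2.343, -0.313]
contact_force: [-0.0, -0.9, -0.4]
width: 0.041
gripper_force: 72.3
```

Call:
{"op": "step_arm", "data": {
  "commands": "1 0 0 0 0;1 0 0 0 0;1 -1.4 1.4 0 0;1 -1.4 1.4 0 0;1 -1.4 1.4 0 0;1 -1.4 1.4 0 0;1 -1.4 1.4 0 0;1 -1.4 1.4 0 0;1 0 0 0 0;1 0 0 0 0"
}}

```text
time_s: 30.55
tcp_pos: [0.5324, -0.0609, 0.0195]
ee_rot: [-0.966, -2.345, -0.312]
contact_force: [3.5, -5.9, 1.2]
width: 0.0413
gripper_force: 73.2
```

```bash
python3 st.py; python3 held.py; python3 - <<'E'
import numpy as np
d=np.load('wl.npz'); p,c=d['p']*1000,d['c']
a=np.radians(135.3); e=np.array([np.cos(a),np.sin(a)]); f=np.array([-e[1],e[0]])
L=np.c_[(p[:,:2]-[536,-65])@e,(p[:,:2]-[536,-65])@f,p[:,2]]; g=c.max(1)-c.min(1)<30
for nm,lo,hi,x0,x1 in(('rails',32,40,8,40),('jaw',52,62,15,50)):
    q=L[(L[:,2]>lo)&(L[:,2]<hi)&(L[:,0]>x0)&(L[:,0]<x1)&(abs(L[:,1])<45)&g]
    if len(q): print(nm,len(q),'x',np.percentile(q[:,0],[1,50,99]).round(1),'y',np.percentile(q[:,1],[1,10,50,90,99]).round(1),'z',np.median(q[:,2]).round(1))
E
```

```text
t 30.55 q [-0.354  0.888  1.52   0.252  1.332 -1.279] tcp [ 0.5324 -0.0609  0.0195] tilt 36.3 az 135.6 closing az 45.3 F [ 3.5 -5.9  1.2] 0.0413
N 5851 top z 70.3 slope along az (deg) 0.38 across 0.05
rect [546.3 -73.9] [40.7 38. ] 45.5
along az rel tcp [-37.5  -0.3] across [-20.1  19.3] top-tcp z 50.8 az 135.6
rails 71 x [12.4 13.8 15.3] y [-30.3 -29.5  25.3  28.   28.8] z 35.5
```

Call:
{"op": "step_arm", "data": {
  "commands": "1 -0.9 0.9 0 0;1 -0.9 0.9 0 0;1 -0.9 0.9 0 0;1 0 0 0 0;1 0 0 0 0;1 0 0 0 0;1 0 0 0 0;1 0 0 0 0;1 0 0 0 0;1 0 0 0 0"
}}

```text
time_s: 31.6
tcp_pos: [0.53, -0.0585, 0.0195]
ee_rot: [-0.966, -2.346, -0.312]
contact_force: [5.3, -7.5, 0.5]
width: 0.0407
gripper_force: 73.4
```

```bash
python3 st.py; python3 held.py
```

```text
t 31.6 q [-0.352  0.884  1.529  0.253  1.326 -1.279] tcp [ 0.53   -0.0585  0.0195] tilt 36.3 az 135.6 closing az 45.3 F [ 5.3 -7.5  0.5] 0.0407
N 4573 top z 70.3 slope along az (deg) 0.85 across 0.08
rect [546.9 -74.6] [40.7 29.2] 45.3
along az rel tcp [-37.5  -9. ] across [-20.1  19.5] top-tcp z 50.9 az 135.6
```

Call:
{"op": "step_arm", "data": {
  "commands": "1 0 0 -2 0;1 0 0 -2 0;1 0 0 -2 0;1 0 0 -2 0;1 0 0 -2 0;1 0 0 -1 0;1 0 0 0 0;1 0 0 0 0;1 0 0 0 0;1 0 0 0 0"
}}

```text
time_s: 32.65
tcp_pos: [0.5303, -0.0583, 0.0086]
ee_rot: [-0.966, -2.346, -0.313]
contact_force: [6.4, -6.9, 2.5]
width: 0.0409
gripper_force: 73.7
```

```bash
python3 st.py; python3 held.py
```

```text
t 32.65 q [-0.352  0.899  1.53   0.255  1.311 -1.283] tcp [ 0.5303 -0.0583  0.0086] tilt 36.3 az 135.5 closing az 45.3 F [ 6.4 -6.9  2.5] 0.0409
N 5635 top z 59.5 slope along az (deg) 0.49 across 0.08
rect [544.6 -71.7] [40.9 36.8] 45.1
along az rel tcp [-37.2  -1.3] across [-20.1  19.3] top-tcp z 50.9 az 135.5
```

Call:
{"op": "step_arm", "data": {
  "commands": "1 0 0 -0.8 0;1 0 0 -0.7 0;1 0 0 0 0;1 0 0 0 0;-1 0 0 0 0;-1 0 0 0 0;-1 0 0 0 0;-1 0 0 0 0;-1 0 0 0 0;-1 0 0 0 0"
}}

```text
time_s: 33.7
tcp_pos: [0.5288, -0.0573, 0.007]
ee_rot: [-0.965, -2.342, -0.312]
contact_force: [-0.6, 0.4, -0.0]
width: 0.0855
gripper_force: 0.0
```

```bash
python3 st.py; python3 held.py;  python3 - <<'E'
import numpy as np
d=np.load('wl.npz'); p,c=d['p']*1000,d['c']
a=np.radians(135.3); e=np.array([np.cos(a),np.sin(a)]); f=np.array([-e[1],e[0]])
L=np.c_[(p[:,:2]-[536,-65.])@e,(p[:,:2]-[536,-65.])@f,p[:,2]]
m=(L[:,2]>50)&(L[:,2]<68)&(abs(L[:,1])<26)&(L[:,0]>-50)&(L[:,0]<35)&(c[:,2]-c[:,0]>8)
q=L[m]; print(len(q),np.percentile(q,[.5,50,99.5],axis=0).round(1).tolist())
A=np.c_[q[:,:2],np.ones(len(q))]; print(np.degrees(np.linalg.lstsq(A,q[:,2],rcond=None)[0][:2]))
E
```

```text
t 33.7 q [-0.351  0.902  1.531  0.256  1.31  -1.283] tcp [ 0.5288 -0.0573  0.007 ] tilt 36.5 az 135.6 closing az 45.3 F [-0.6  0.4 -0. ] 0.0855
N 6056 top z 58.2 slope along az (deg) 0.38 across 0.04
rect [545.3 -72.6] [40.7 38.1] 45.2
along az rel tcp [-41.1  -3.9] across [-20.4  19.1] top-tcp z 51.2 az 135.6
6950 [[-31.1, -21.7, 55.1], [-13.3, -1.2, 58.1], [6.6, 19.2, 59.8]]
[0.65939067 0.04736125]
```

View pics/wl.png

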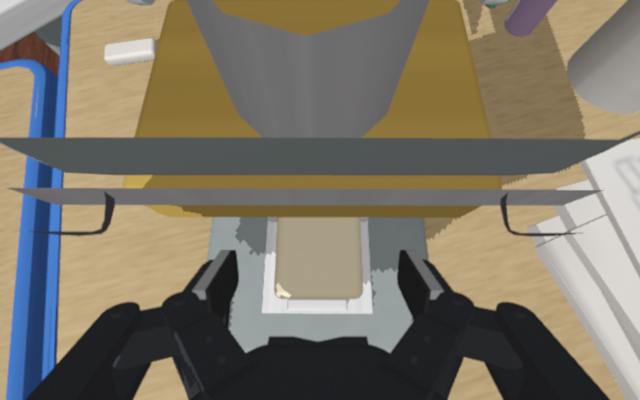

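Call:
{"op": "step_arm", "data": {
  "commands": "-1 9 -9 17 0;-1 14 -14 27 0;-1 14 -14 27 0;-1 20 -20 30 0;-1 8 -8 40 0;-1 3 -3 40 0;-1 3 -3 40 0;-1 0 0 40 0;-1 0 0 40 0;-1 0 0 12 0"
}}

```text
time_s: 34.75
tcp_pos: [0.6007, -0.1287, 0.3242]
ee_rot: [-0.966, -2.348, -0.313]
contact_force: [-0.3, 0.7, -0.4]
width: 0.0854
gripper_force: 0.0
```

```bash
python3 st.py; python3 - <<'E'
from h import *
s=snap('wrist'); cv2.imwrite('pics/w5.png',s['image']); p,c=cloud(s); p=p*1000
a=np.radians(135.3); e=np.array([np.cos(a),np.sin(a)]); f=np.array([-e[1],e[0]])
L=np.c_[(p[:,:2]-[536,-65])@e,(p[:,:2]-[536,-65])@f,p[:,2]]
m=(c.max(1)<60)&(L[:,0]>0)&(L[:,0]<60)&(abs(L[:,1])<40)&(L[:,2]>290)&(L[:,2]<340)
if m.sum(): print('grip',m.sum(),np.percentile(L[m],[2,50,98],axis=0).round(1).tolist())
E
```

```text
t 34.75 q [-0.402  0.719  1.051  0.236  1.96  -1.169] tcp [ 0.6007 -0.1287  0.3242] tilt 36.2 az 135.5 closing az 45.3 F [-0.3  0.7 -0.4] 0.0854
grip 877 [[11.8, -19.0, 308.8], [15.7, -1.9, 316.7], [24.6, 17.3, 319.2]]
```

```bash
python3 - <<'E'
from h import *
from scipy.optimize import least_squares
s=snap('wrist'); p,c=cloud(s); p=p*1000; st=ctrl.sense()
a=np.radians(135.3); e=np.array([np.cos(a),np.sin(a)]); f=np.array([-e[1],e[0]])
O=np.array([536,-65.]); L=np.c_[(p[:,:2]-O)@e,(p[:,:2]-O)@f,p[:,2]]
m=(c.max(1)<60)&(L[:,0]>0)&(L[:,0]<60)&(abs(L[:,1]+.8)<18)&(abs(L[:,1]+.8)>8)&(L[:,2]>290)&(L[:,2]<340); q=L[m]
r=least_squares(lambda v:np.hypot(q[:,0]-v[0],q[:,2]-v[1])-9,[20,310],loss='soft_l1'); g=r.x; print(g,np.abs(r.fun).mean())
th=np.radians(195.4)-np.arctan2(g[1]-130,g[0]-75); print('angle',th,'radius',np.hypot(g[0]-75,g[1]-130))
G=np.r_[O+g[0]*e-.8*f,g[1]]
from scipy.spatial.transform import Rotation as R
z=R.from_rotvec(st['ee_rot']).as_matrix()[:,2]
T=G+50*z; print('G',G.round(1),'TCP target',T.round(1),'delta',(T-st['tcp_pos']*1000).round(1),'pre60',(T-60*z-st['tcp_pos']*1000).round(1),'z',z.round(3))
def gp(t): t=np.radians(195.4)-t; return np.array([75+188*np.cos(t),130+188*np.sin(t)])
A=np.arange(th,-.02,-.07); P=np.array([gp(t) for t in A])
print(len(A),[np.round([k*e[0],k*e[1],w],1).tolist() for k,w in np.diff(P,axis=0)])
E
```

```text
[ 21.05215607 309.39688825] 0.47732791517361844
angle 1.5474618026485796 radius 187.33289454230598
G [521.6 -49.6 309.4] TCP target [500.5 -28.9 269.1] delta [-99.9  99.7 -52.6] pre60 [-74.6  74.8  -4.2] z [-0.422  0.415 -0.806]
23 [[8.9, -8.8, -4.2], [8.6, -8.5, -5.1], [8.4, -8.3, -5.9], [8.0, -8.0, -6.7], [7.7, -7.6, -7.5], [7.3, -7.2, -8.2], [6.9, -6.8, -8.9], [6.4, -6.3, -9.6], [5.9, -5.8, -10.2], [5.4, -5.3, -10.8], [4.8, -4.8, -11.3], [4.3, -4.2, -11.7], [3.7, -3.6, -12.1], [3.1, -3.0, -12.4], [2.4, -2.4, -12.7], [1.8, -1.8, -12.9], [1.2, -1.1, -13.1], [0.5, -0.5, -13.1], [-0.2, 0.2, -13.2], [-0.8, 0.8, -13.1], [-1.5, 1.4, -13.0], [-2.1, 2.1, -12.8]]
```

Call:
{"op": "step_arm", "data": {
  "commands": "-1 -25 25 -1.4 0;-1 -25 25 -1.4 0;-1 -24.6 24.8 -1.4 0;-1 -8.4 8.3 -16 0;-1 -8.4 8.3 -16 0;-1 -8.5 8.3 -16.4 0;-1 0 0 0 0;1 0 0 0 0;1 0 0 0 0;1 0 0 0 0",
  "newtons": 50
}}

```text
time_s: 35.85
tcp_pos: [0.5005, -0.0291, 0.2676]
ee_rot: [-0.966, -2.343, -0.313]
contact_force: [0.1, 0.8, 0.3]
width: 0.0441
gripper_force: 0.0
```

Call:
{"op": "step_arm", "data": {
  "commands": "1 0 0 0 0;1 0 0 0 0;1 0 0 0 0;1 0 0 0 0;1 5 -5 -2 0;1 8.9 -8.8 -4.2 0;1 8.6 -8.5 -5.1 0;1 0 0 0 0;1 0 0 0 0;1 0 0 0 0"
}}

```text
time_s: 36.85
tcp_pos: [0.522, -0.051, 0.2559]
ee_rot: [-0.965, -2.342, -0.312]
contact_force: [-4.4, -3.6, -7.4]
width: 0.0393
gripper_force: 51.7
```

```bash
python3 st.py
```

```text
t 36.85 q [-0.346  0.61   1.427  0.251  1.693 -1.18 ] tcp [ 0.522  -0.051   0.2559] tilt 36.5 az 135.7 closing az 45.3 F [-4.4 -3.6 -7.4] 0.0393
```

Call:
{"op": "step_arm", "data": {
  "commands": "1 8.2 -8.2 -6.3 0;1 7.9 -7.8 -7.1 0;1 7.5 -7.4 -7.8 0;1 7.1 -7 -8.5 0;1 6.7 -6.6 -9.2 0;1 6.2 -6.1 -9.9 0;1 5.7 -5.6 -10.5 0;1 5.1 -5.1 -11 0;1 4.6 -4.5 -11.5 0;1 4 -3.9 -11.9 0"
}}

```text
time_s: 37.85
tcp_pos: [0.5849, -0.1135, 0.1629]
ee_rot: [-0.965, -2.342, -0.312]
contact_force: [-7.7, -4.6, 3.9]
width: 0.039
gripper_force: 53.6
```

Call:
{"op": "step_arm", "data": {
  "commands": "1 3.4 -3.3 -12.2 0;1 2.8 -2.7 -12.5 0;1 2.1 -2.1 -12.8 0;1 1.5 -1.5 -13 0;1 0.8 -0.8 -13.1 0;1 0.2 -0.2 -13.1 0;1 0 0 0 0;1 0 0 0 0;1 0 0 0 0;1 0 0 0 0"
}}

```text
time_s: 38.85
tcp_pos: [0.596, -0.1246, 0.0857]
ee_rot: [-0.966, -2.343, -0.311]
contact_force: [-4.8, -7.8, -4.4]
width: 0.0387
gripper_force: 56.8
```

```bash
python3 st.py; cat > arc.py <<'E'
from h import *
from scipy.spatial.transform import Rotation as R
st=ctrl.sense(); z=R.from_rotvec(st['ee_rot']).as_matrix()[:,2]
a=np.radians(135.3); e=np.array([np.cos(a),np.sin(a)]); O=np.array([536,-65.])
G=st['tcp_pos']*1000-50*z; g=np.array([(G[:2]-O)@e,G[2]]); th=np.radians(195.4)-np.arctan2(g[1]-130,g[0]-75)%(2*np.pi)
print('grip loc',g.round(1),'radius',np.hypot(g[0]-75,g[1]-130).round(1),'angle',th.round(3),'force -e',(-st['contact_force'][:2]@e).round(1))
E
python3 arc.py
```

```text
t 38.85 q [-0.399  0.906  1.265  0.218  1.572 -1.256] tcp [ 0.596  -0.1246  0.0857] tilt 36.4 az 135.7 closing az 45.3 F [-4.8 -7.8 -4.4] 0.0387
grip loc [-114.2  126. ] radius 189.2 angle 0.248 force -e 2.1
```

Call:
{"op": "step_arm", "data": {
  "commands": "1 -0.3 0.3 -6.5 0;1 -0.3 0.3 -6.6 0;1 -0.5 0.5 -6.5 0;1 -0.6 0.6 -6.5 0;1 -0.9 0.8 -6.5 0;1 -0.9 0.9 -6.5 0;1 -1 1 -5 0;1 -1 1 -4 0;1 0 0 0 0;1 0 0 0 0"
}}

```text
time_s: 39.85
tcp_pos: [0.5909, -0.1195, 0.0377]
ee_rot: [-0.966, -2.344, -0.311]
contact_force: [-2.3, -11.0, -4.0]
width: 0.0391
gripper_force: 62.4
```

```bash
python3 st.py; python3 arc.py
```

```text
t 39.85 q [-0.396  0.95   1.299  0.221  1.494 -1.271] tcp [ 0.5909 -0.1195  0.0377] tilt 36.4 az 135.7 closing az 45.3 F [ -2.3 -11.   -4. ] 0.0391
grip loc [-107.    77.9] radius 189.3 angle -0.01 force -e 6.1
```

Call:
{"op": "step_arm", "data": {
  "commands": "1 0 0 -2 0;1 0 0 -2 0;1 0 0 -2 0;1 0 0 0 0;1 0 0 0 0;1 0 0 0 0;1 0 0 0 0;1 0 0 0 0;1 0 0 0 0;1 0 0 0 0"
}}

```text
time_s: 40.85
tcp_pos: [0.5898, -0.1185, 0.0324]
ee_rot: [-0.964, -2.341, -0.312]
contact_force: [-8.5, -5.1, 2.8]
width: 0.0393
gripper_force: 62.7
```

```bash
python3 st.py; python3 arc.py; python3 - <<'E'
from h import *
from scipy.optimize import least_squares
s=snap('wrist'); p,c=cloud(s); p=p*1000
a=np.radians(135.3); e=np.array([np.cos(a),np.sin(a)]); f=np.array([-e[1],e[0]])
O=np.array([536,-65.]); L=np.c_[(p[:,:2]-O)@e,(p[:,:2]-O)@f,p[:,2]]
m=(c.max(1)<60)&(L[:,0]>-125)&(L[:,0]<-94)&(abs(L[:,1]+.8)<15)&(L[:,2]>60)&(L[:,2]<100); q=L[m]; print(len(q))
r=least_squares(lambda v:np.hypot(q[:,0]-v[0],q[:,2]-v[1])-9,[-107,80],loss='soft_l1'); g=r.x; print(g,np.abs(r.fun).mean(),np.radians(195.4)-np.arctan2(g[1]-130,g[0]-75)%(2*np.pi),np.hypot(g[0]-75,g[1]-130))
E
```

```text
t 40.85 q [-0.396  0.957  1.301  0.222  1.489 -1.273] tcp [ 0.5898 -0.1185  0.0324] tilt 36.5 az 135.7 closing az 45.3 F [-8.5 -5.1  2.8] 0.0393
grip loc [-105.6   72.6] radius 189.5 angle -0.039 force -e -2.4
2450
[-105.65976688   80.74844005] 0.42065818145767797 0.002628018650792985 187.25295064630518
```

Call:
{"op": "step_arm", "data": {
  "commands": "1 0 0 -2 0;1 0 0 -2 0;1 0 0 -2 0;1 0 0 0 0;1 0 0 0 0;1 0 0 0 0;1 0 0 0 0;1 0 0 0 0;1 0 0 0 0;1 0 0 0 0"
}}

```text
time_s: 41.9
tcp_pos: [0.5895, -0.1181, 0.0307]
ee_rot: [-0.963, -2.34, -0.313]
contact_force: [-14.2, -5.2, 48.7]
width: 0.0392
gripper_force: 65.6
```

```bash
python3 st.py; cat > gr.py <<'E'
from h import *
from scipy.optimize import least_squares
s=snap('wrist'); p,c=cloud(s); p=p*1000
a=np.radians(135.3); e=np.array([np.cos(a),np.sin(a)]); f=np.array([-e[1],e[0]])
O=np.array([536,-65.]); L=np.c_[(p[:,:2]-O)@e,(p[:,:2]-O)@f,p[:,2]]
m=(c.max(1)<60)&(L[:,0]>-125)&(L[:,0]<-94)&(abs(L[:,1]+.8)<15)&(L[:,2]>60)&(L[:,2]<100); q=L[m]
r=least_squares(lambda v:np.hypot(q[:,0]-v[0],q[:,2]-v[1])-9,[-107,80],loss='soft_l1'); g=r.x; print(len(q),g,np.abs(r.fun).mean(),'angle',np.radians(195.4)-np.arctan2(g[1]-130,g[0]-75)%(2*np.pi))
cv2.imwrite('pics/gr.png',s['image'])
E
python3 gr.py
```

```text
t 41.9 q [-0.396  0.96   1.301  0.223  1.488 -1.274] tcp [ 0.5895 -0.1181  0.0307] tilt 36.7 az 135.7 closing az 45.4 F [-14.2  -5.2  48.7] 0.0392
2489 [-105.28009296   79.38061357] 0.4226395868322616 angle -0.004952903527502439
```

Call:
{"op": "step_arm", "data": {
  "commands": "1 0 0 2 0;1 0 0 1.5 0;1 0 0 0 0;-1 0 0 0 0;-1 0 0 0 0;-1 0 0 0 0;-1 0 0 0 0;-1 0 0 0 0;-1 10 -10 19 0;-1 12 -12 23 0"
}}

```text
time_s: 42.95
tcp_pos: [0.6121, -0.1399, 0.0709]
ee_rot: [-0.964, -2.34, -0.312]
contact_force: [1.1, -0.2, 0.1]
width: 0.0854
gripper_force: 0.0
```

Call:
{"op": "step_arm", "data": {
  "commands": "-1 13 -13 25 0;-1 13 -13 25 0;-1 0 0 0 0;-1 0 0 0 0;-1 0 0 0 0;-1 0 0 0 0;-1 0 0 0 0;-1 0 0 0 0;-1 0 0 0 0;-1 0 0 0 0"
}}

```text
time_s: 43.95
tcp_pos: [0.6387, -0.1663, 0.121]
ee_rot: [-0.965, -2.343, -0.313]
contact_force: [0.3, -0.1, 0.1]
width: 0.0852
gripper_force: 0.0
```

```bash
python3 st.py; python3 gr.py; python3 - <<'E'
from h import *
a=cv2.imread('pics/gr.png'); b=snap('side')['image']
cv2.imwrite('pics/fin.png',np.hstack([cv2.resize(a[0:300,170:470],(400,400)),cv2.resize(b[120:240,240:360],(400,400),interpolation=cv2.INTER_CUBIC)]))
E
```

```text
t 43.95 q [-0.425  0.952  1.064  0.208  1.729 -1.245] tcp [ 0.6387 -0.1663  0.121 ] tilt 36.5 az 135.6 closing az 45.3 F [ 0.3 -0.1  0.1] 0.0852
671 [-105.32921692   79.67466262] 0.45727339992134586 angle -0.003369840418471437
```

View pics/fin.png

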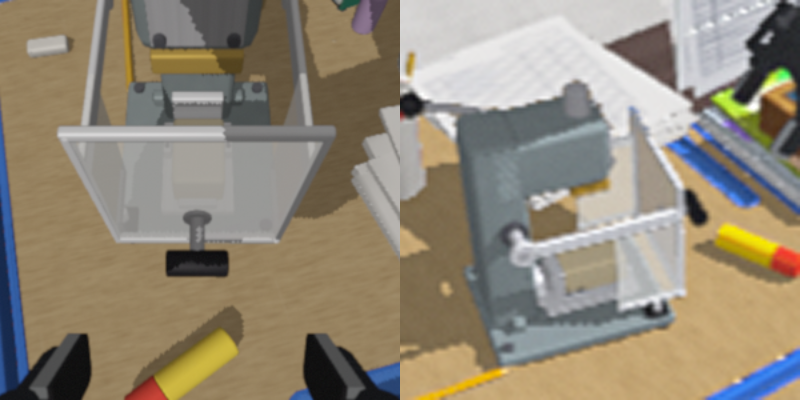

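The picture shows the guard shut (grip at about (197,263) in the left half, angle within about 0.005 rad of zero), the bar lying in the nest behind it, and the gripper free. I am handing in.

```bash
python3 -c "
from workcell import ctrl
print(ctrl.hand_in())"
```

```text
the job is handed in; nothing more can be done
None
```

The job is handed in, with no verdict returned: the camera shows the guard shut (within about 0.005 rad), the bar looked flat and clamped in the nest when I let go, and the arm is clear; I could not read the interlock pin directly, but the guard was pressed to its stop.

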